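# Open, load and start the level-bore tube incubator

## Robot

A 6-joint arm with a two-finger parallel gripper is mounted at the origin on the work surface. World frame = base frame: x ahead of the robot, y to its left, z up, the work surface at z = 0. Lengths are in mm, angles in rad, forces in N, time in s.
With the tool pointing down it reaches from about 275 to 750 mm from the base axis. Payload 10.2 kg.
Tool frame: the origin (TCP) lies on the centre line of the jaws, within the pads' length; the fingertips stand 8 mm ahead of it and the grasp point (between the pads) lies 11 mm behind it; x points along the fingers, y is the direction in which the jaws open and shut, and the axes are right-handed (so a half turn about x gives the same grasp; the last joint's range is limited). The gripper opens to 85 mm and grips with 20 to 120 N. Pads are 22 mm wide; open, the fingers measure 114 mm over their backs; the gripper's body (76 mm by 85 mm) begins 54 mm behind the grasp point. The pads swing forward as they close: fully open they stand 13 mm farther back than shut.
Start: joints at [0.982, 0.313, 1.498, -0, 1.331, -0.223], TCP at [187.803, 490.266, 204.294] pointing down, gripper open.
Joint ranges: [-2.94, 2.94], [-0.97, 2.17], [0.19, 2.56], [-1.23, 4.37], [0.02, 3.11], [-2.88, 2.88]. Speed limits (rad/s): [2.39, 2.39, 3.01, 3.14, 3.14, 3.14].

## Interface

Orientations are given as a unit quaternion [w, x, y, z].
In Python, from rig import ctrl, vision, workorder gives the robot as it stands. The module is installed in compiled form; this text tells all that it offers.
- The arm moves only by the shell command python3 -m jog 'ROWS' [OPENING] [FORCE]. ROWS is JSON, a list that holds one entry, the list of rows, each a list of 6 numbers: the shift along the tool's x, y, z in m, then the turn, a rotation vector about the tool's x, y, z in rad. A call has 1 to 12 rows; each row shifts and turns the commanded pose from where the row before left it, along the tool's axes as they then stand; what a row does not reach is not made up. A row lasts 1/8 s, in which the tool goes at most 62.5 mm and 10.7 degrees, less where a joint would pass 70% of its speed; a pose out of reach is approached as far as the arm can. A call is refused whole if a number of a shift passes 0.0625 or a number of a turn 0.188, either way. A call with a gripper value outside its range is refused whole. OPENING is the closure in counts, from 0 (fully open) to 255 (shut), set as the call begins (- or left out, the last holds). The fingers move at their own pace and stop on an object; FORCE is the grip in N (left out, the last holds). Time passes only in rows, so rows that do not move let the fingers close. It gives the time, the measured TCP pose, the force and the opening at its end, in the units of the state.
- ctrl.sense(): the state, without advancing time (a new reading comes with each control period).
- vision.capture(name): name is "scene" or "top" or "wrist"; returns a dict with "image" (480x640x3 uint8, red, green, blue), "mtx" (3x3 intrinsics, pixels), "R" (3x3) and "t" (3): a world point X has camera coordinates R X + t; the wrist camera has in their place "hand_eye" (4x4, takes a point from camera to tool coordinates, whose origin is the TCP and whose axes are the tool frame's). Camera axes: x right, y down, z forward; pixel columns grow to the right and rows downward; lengths in mm; the calibration is good to about 2 mm. A picture is of the moment at which its call begins: read the wrist's pose just before it. There is no depth.
- workorder.finish_job(): hands the job in, once; it reports no verdict.
The state is a dict: "time_s": time; "joints": joint angles; "dq": joint speeds; "tau": joint torques, N m; "eef_pos": TCP position; "ee_rot": TCP orientation; "force": force on the tool from outside, world axes, zero at the start; "wrist_torque": the same for the moment, N m; "grip_width": opening from 0.0 (shut) to 1.0 (fully open).
Only numpy, scipy, OpenCV 4.12 (cv2) and the standard library are available. Lean on these libraries where they do the work, as an engineer would, in place of code of your own. Each camera call takes 0.05 s, during which the arm holds its last target.

## Task

Load the tube incubator: swing its hood wide open, nearly upright, then push every capped tube from the tray fully home into a bore of the metal block, any tube in any bore, so that the shoulder under its cap bears on the block's face. When all the tubes are in, lower the hinged hood until it is fully shut and then press the start button all the way down and let it go. Leave the bottle, the jar and the tip box standing where they are.

Things in the scene. Friction and masses are not known exactly. Their poses are not given: they have to be found in the camera images.
- tube1_mid (a point): capped tube (may be absent); all alike. Balance point on its axis, x to the round tip. Glass 18 mm across; tip 74 mm ahead; shoulder (face of a 6-sided flange, 30 mm over flats, 4 mm thick) 56 mm behind; then a round cap 24 mm across, 30 mm long, its middle 75 mm and end 90 mm behind. 55 g. Axis 37 mm above the bench in the tray. Home: shoulder on the block's face, this point 56 mm inside the bore
- tube2_mid (a point): capped tube (may be absent); all alike. Balance point on its axis, x to the round tip. Glass 18 mm across; tip 74 mm ahead; shoulder (face of a 6-sided flange, 30 mm over flats, 4 mm thick) 56 mm behind; then a round cap 24 mm across, 30 mm long, its middle 75 mm and end 90 mm behind. 55 g. Axis 37 mm above the bench in the tray. Home: shoulder on the block's face, this point 56 mm inside the bore
- tube3_mid (a point): capped tube (may be absent); all alike. Balance point on its axis, x to the round tip. Glass 18 mm across; tip 74 mm ahead; shoulder (face of a 6-sided flange, 30 mm over flats, 4 mm thick) 56 mm behind; then a round cap 24 mm across, 30 mm long, its middle 75 mm and end 90 mm behind. 55 g. Axis 37 mm above the bench in the tray. Home: shoulder on the block's face, this point 56 mm inside the bore
- tube4_mid (a point): capped tube (may be absent); all alike. Balance point on its axis, x to the round tip. Glass 18 mm across; tip 74 mm ahead; shoulder (face of a 6-sided flange, 30 mm over flats, 4 mm thick) 56 mm behind; then a round cap 24 mm across, 30 mm long, its middle 75 mm and end 90 mm behind. 55 g. Axis 37 mm above the bench in the tray. Home: shoulder on the block's face, this point 56 mm inside the bore
- bore1 (a point): mouth of a level bore in the front face of the incubator's aluminium block; x points into the bore, z up. 20 mm across, 1.5 mm chamfer, 134 mm deep, blind. Axis 82 mm above the bench, 33 mm above the deck before it; block top 29 mm above the axis. Bores are 52 mm apart; this is the left end one seen from the front (at the +y end).
- bore2 (a point): mouth of a level bore in the front face of the incubator's aluminium block; x points into the bore, z up. 20 mm across, 1.5 mm chamfer, 134 mm deep, blind. Axis 82 mm above the bench, 33 mm above the deck before it; block top 29 mm above the axis. Bores are 52 mm apart; this is second from the left.
- bore3 (a point): mouth of a level bore in the front face of the incubator's aluminium block; x points into the bore, z up. 20 mm across, 1.5 mm chamfer, 134 mm deep, blind. Axis 82 mm above the bench, 33 mm above the deck before it; block top 29 mm above the axis. Bores are 52 mm apart; this is third from the left.
- bore4 (a point): mouth of a level bore in the front face of the incubator's aluminium block; x points into the bore, z up. 20 mm across, 1.5 mm chamfer, 134 mm deep, blind. Axis 82 mm above the bench, 33 mm above the deck before it; block top 29 mm above the axis. Bores are 52 mm apart; this is the right end one, next to the control pod.
- hood (a joint): hood: 0 = shut, grows as it opens (rad), starts shut or ajar (up to 0.4); upright is 1.57, the stop 1.7; wide open is past 1.15. A stiff hinge holds it where it is left (2 to 4 N at the handle moves it). Box-shaped cover 232 mm wide, open below, over the block and caps; its front clears the end of a cap that is home by 15 mm
- hood_handle (a point): middle of the hood's handle, a level steel bar 100 mm long, 11 mm thick, 35 mm off the hood's front panel. With the hood open the bar stands on top, clear above the panel, and can be pinched from above; shut, it is 100 mm above the bench, 21 mm below the hood's top. The point turns with the hood; y runs along the bar
- hood_hinge (a point): middle of the hood's hinge line, along the incubator's rear edge, 50 mm above the bench; the handle is 246 mm from it and swings about it in an upright plane. The point turns with the hood; y runs along the hinge
- start (a joint): start button: how far it is pressed (m), 0 = up, 0.006 = all the way down; a spring (5 N fully down) returns it
- start_top (a point): centre of the top of the start button, a white push button 22 mm across in a black collar, on the low control pod (48 mm high) at the incubator's right side seen from the front; pressed straight down. Top of the shut hood: 121 mm above the bench; its side wall is 33 mm beside the button's centre
- tray: white tube tray 190 x 216 mm, fixed; origin on its underside amid the tubes, x along the tubes to their tips. Tubes lie at y = 78, 26, -26, -78 mm, balance points at x = 0, in two combs: 43 mm high under the glass (x = 39 to 61 mm) and 52 mm high pockets that close round the caps (x = -93 to -65 mm), so they are taken by the glass between; tray floor there 8 mm high
- flask: bystander: upright white plastic bottle, 66 mm across, 150 mm high, origin at the middle of its foot
- jar: bystander: upright amber jar, 72 mm across, 85 mm high, origin at the middle of its foot
- tipbox: bystander: closed tip box 88 x 123 mm, 67 mm high, origin at the middle of its underside
Mind the look-alikes: they are no part of the job. Leave any purple look-alike of the part that bears tube3_mid alone.

How it is judged (in metres and radians):
On the way, in this order (a step that is already met when the one before it is completed fails the run):
1. the hood is swung wide open (value of joint hood above 1.15 rad), for 0.2 s.
2. every tube is fully home in a bore while the hood is open (x of tube1_mid in the frame of bore1 between 0.052 and 0.06 m and y of tube1_mid in the frame of bore1 between -0.16 and 0.004 m and z of tube1_mid in the frame of bore1 between -0.005 and 0.005 m and angle between the x axis of each of tube1_mid, tube2_mid, tube3_mid, tube4_mid and the x axis of bore1, either way round below 0.06 rad and x of tube2_mid in the frame of bore1 between 0.052 and 0.06 m and y of tube2_mid in the frame of bore1 between -0.16 and 0.004 m and z of tube2_mid in the frame of bore1 between -0.005 and 0.005 m and x of tube3_mid in the frame of bore1 between 0.052 and 0.06 m and y of tube3_mid in the frame of bore1 between -0.16 and 0.004 m and z of tube3_mid in the frame of bore1 between -0.005 and 0.005 m and x of tube4_mid in the frame of bore1 between 0.052 and 0.06 m and y of tube4_mid in the frame of bore1 between -0.16 and 0.004 m and z of tube4_mid in the frame of bore1 between -0.005 and 0.005 m and value of joint hood above 1 rad), for 0.2 s.
3. the hood is fully shut (value of joint hood below 0.04 rad), for 0.2 s.
4. the start button is pressed all the way down with the hood shut (value of joint start above 0.0045 m and value of joint hood below 0.04 rad), for 0.05 s.
At the end, for the whole second after the job is handed in: Every tube that is present lies in a bore with its shoulder within 4 mm of the block's face, in line with the bore; the hood is shut (under 0.04 rad); the start button has been pressed (over 4.5 mm) with the hood shut and is up again; everything is released and at rest (x of tube1_mid in the frame of bore1 between 0.052 and 0.06 m and y of tube1_mid in the frame of bore1 between -0.16 and 0.004 m and z of tube1_mid in the frame of bore1 between -0.005 and 0.005 m and angle between the x axis of each of tube1_mid, tube2_mid, tube3_mid, tube4_mid and the x axis of bore1, either way round below 0.06 rad and x of tube2_mid in the frame of bore1 between 0.052 and 0.06 m and y of tube2_mid in the frame of bore1 between -0.16 and 0.004 m and z of tube2_mid in the frame of bore1 between -0.005 and 0.005 m and x of tube3_mid in the frame of bore1 between 0.052 and 0.06 m and y of tube3_mid in the frame of bore1 between -0.16 and 0.004 m and z of tube3_mid in the frame of bore1 between -0.005 and 0.005 m and x of tube4_mid in the frame of bore1 between 0.052 and 0.06 m and y of tube4_mid in the frame of bore1 between -0.16 and 0.004 m and z of tube4_mid in the frame of bore1 between -0.005 and 0.005 m and value of joint hood below 0.04 rad and value of joint start below 0.002 m); the robot touches nothing.
It fails at once if the flask is pushed more than 3 cm or tipped over (distance of flask from where it was at the start of the episode above 0.03 m or angle between flask's own z axis and vertical above 0.5 rad).
It fails at once if the jar is pushed more than 3 cm or tipped over (distance of jar from where it was at the start of the episode above 0.03 m or angle between jar's own z axis and vertical above 0.5 rad).
It fails at once if the tipbox is pushed more than 3 cm or tipped over (distance of tipbox from where it was at the start of the episode above 0.03 m or angle between tipbox's own z axis and vertical above 0.5 rad).
Of tube1, tube2, tube3, tube4 only 3 to 4 are there at a start; the rules pass over those that are not, and their reading is None.
At some moment in a run one of tube1, tube2, tube3, tube4 may be knocked a few centimetres aside while the robot is not near it.
Once in a run the grip may slacken for a moment while it holds something.
It also fails if it takes over 210 s, if anything falls off the work surface, if the arm or the gripper's body presses on something with over 40 N, if the wrist force passes 120 N, or if a joint passes its speed limit or range.

## Working session

There is one attempt and no reset: what is moved stays moved. The work goes in short steps, Python scripts to look and compute and a shell command to move; the robot and the scene stay as the last step left them, time stands still between calls to the robot, and variables do not carry over. Pictures are saved under pics/ and viewed, and the job is handed in when it is done.

```bash
mkdir -p pics; ls
python3 - <<'E'
from rig import ctrl, vision
import cv2
print(ctrl.sense())
for n in ["scene","top","wrist"]:
    c=vision.capture(n)
    cv2.imwrite(f"pics/{n}0.png",c["image"][:,:,::-1])
    print({k:v for k,v in c.items() if k!="image"})
E
```

```text
pics
{'time_s': 0.0, 'joints': array([ 9.81596491e-01,  3.13440666e-01,  1.49848896e+00,  1.65813237e-05,
        1.33100949e+00, -2.23416709e-01]), 'dq': array([-0.00082606, -0.00048427,  0.00175942,  0.0006538 , -0.00017091,
        0.00139846]), 'tau': array([ 1.81076421e-04, -4.12261891e+01, -2.59752649e+01, -6.26517658e-05,
        4.02520862e-03, -1.36655325e-05]), 'eef_pos': array([187.61882586, 489.99481257, 203.72035831]), 'ee_rot': array([ 0.6951198 ,  0.12817041,  0.69550655, -0.12904048]), 'force': array([-0.46104084,  0.30117407, -0.25702765]), 'wrist_torque': array([ 0.00465835,  0.02275817, -0.00313803]), 'grip_width': 0.9978220960802192}
{'mtx': array([[466.19783853,   0.        , 319.5067296 ],
       [  0.        , 466.19783853, 243.05174003],
       [  0.        ,   0.        ,   1.        ]]), 'R': array([[-8.79347383e-01,  4.76180019e-01,  8.76783901e-04],
       [ 3.21987689e-01,  5.95959536e-01, -7.35633170e-01],
       [-3.50816345e-01, -6.46594789e-01, -6.77379562e-01]]), 't': array([ 480.44130628, -113.61156423, 1364.62431137])}
{'mtx': array([[616.11972922,
[... 160 characters left out ...]
-0.99969898, -0.01424463],
       [-0.9805474 ,  0.02237208, -0.19500332],
       [ 0.1952633 ,  0.01007211, -0.98069914]]), 't': array([  33.59237126,  551.71409168, 1544.50347387])}
{'mtx': array([[411.82330781,   0.        , 315.64680793],
       [  0.        , 411.82330781, 235.15220653],
       [  0.        ,   0.        ,   1.        ]]), 'hand_eye': array([[ 6.46577393e-05, -2.68442306e-01,  9.63295762e-01,
        -1.70289912e+02],
       [ 9.99999954e-01,  3.02055893e-04,  1.70527524e-05,
         2.87330091e-01],
       [-2.95546842e-04,  9.63295716e-01,  2.68442313e-01,
        -6.81311769e+01],
       [ 0.00000000e+00,  0.00000000e+00,  0.00000000e+00,
         1.00000000e+00]])}
```

View pics/scene0.png

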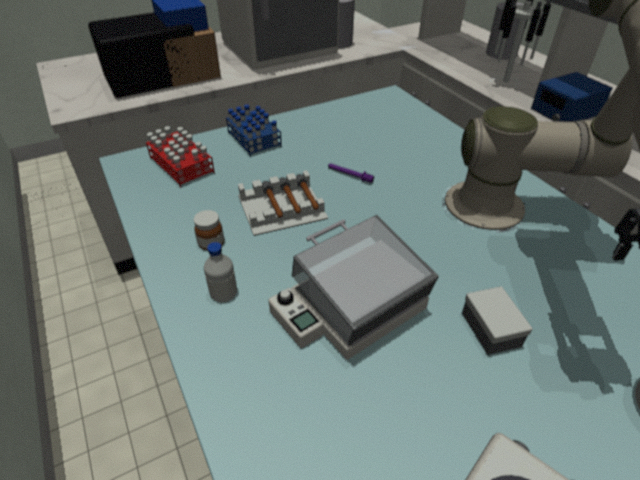

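View pics/top0.png

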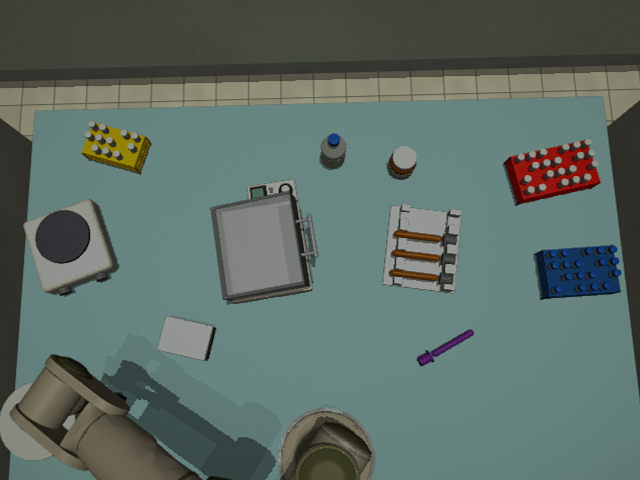

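View pics/wrist0.png

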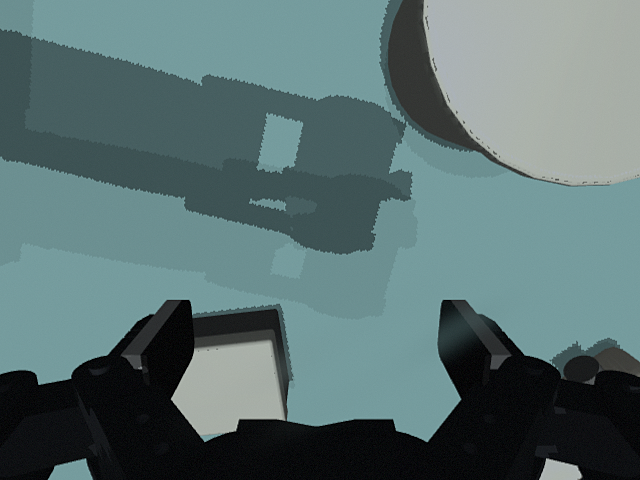

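The scene view shows the incubator (px ~365,280), the tray with tubes (~285,200), the bottle, jar and a purple look-alike. In the top view the incubator is at ~(262,247) with its handle at ~(310,237). The tray at ~(423,248) holds three tubes, with tips to the left. I'll zoom in on both.

Run:
```python
import cv2
t=cv2.imread("pics/top0.png"); s=cv2.imread("pics/scene0.png")
cv2.imwrite("pics/t_inc.png",cv2.resize(t[170:310,200:340],None,fx=4.2,fy=4.2,interpolation=cv2.INTER_CUBIC))
cv2.imwrite("pics/t_tray.png",cv2.resize(t[190:310,375:475],None,fx=5,fy=5,interpolation=cv2.INTER_CUBIC))
cv2.imwrite("pics/s_inc.png",cv2.resize(s[200:360,260:450],None,fx=3.6,fy=3.6,interpolation=cv2.INTER_CUBIC))
```

```text
(no output)
```

View pics/t_inc.png

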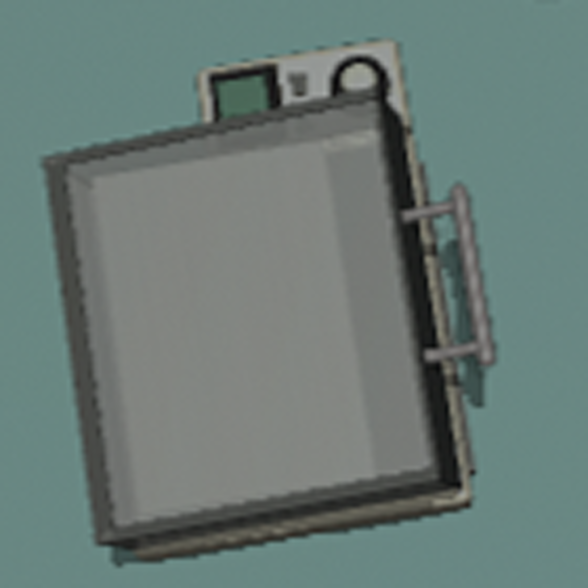

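View pics/t_tray.png

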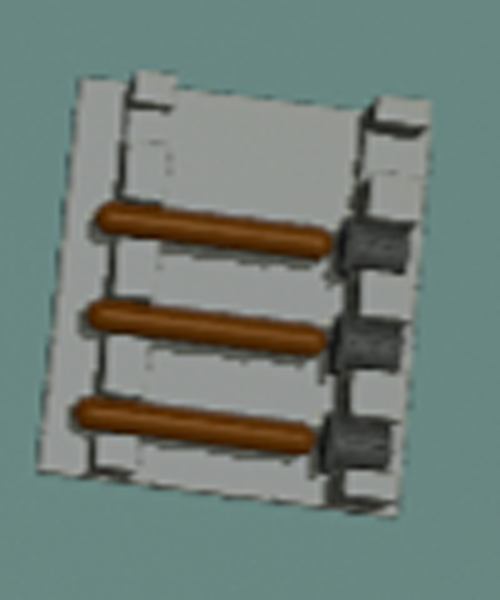

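View pics/s_inc.png

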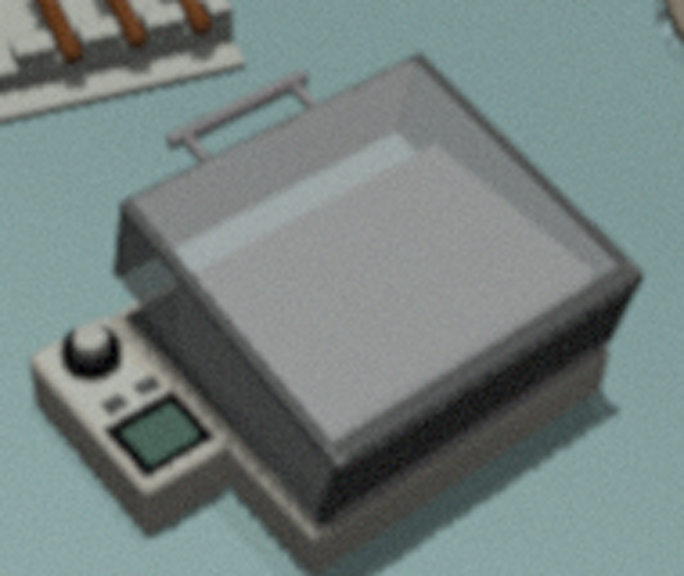

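```bash
cat > h.py <<'E'
import numpy as np, cv2, json
from scipy.spatial.transform import Rotation as Ro
from rig import ctrl, vision
def ray(c,px):
    d=np.linalg.inv(c["mtx"])@np.array([px[0],px[1],1.]); R=np.asarray(c["R"]);t=np.asarray(c["t"])
    return -R.T@t, R.T@d
def plane(c,px,z):
    o,d=ray(c,px); return o+d*(z-o[2])/d[2]
def tri(c1,p1,c2,p2):
    o1,d1=ray(c1,p1);o2,d2=ray(c2,p2)
    A=np.stack([d1,-d2],1); s=np.linalg.lstsq(A,o2-o1,rcond=None)[0]
    a=o1+s[0]*d1;b=o2+s[1]*d2
    return (a+b)/2,np.linalg.norm(a-b)
def quat(s): q=s["ee_rot"]; return Ro.from_quat([q[1],q[2],q[3],q[0]])
def cap(name):
    s=ctrl.sense(); c=vision.capture(name)
    if "hand_eye" in c:
        T=np.eye(4);T[:3,:3]=quat(s).as_matrix();T[:3,3]=s["eef_pos"]
        W=np.linalg.inv(T@c["hand_eye"]); c["R"]=W[:3,:3]; c["t"]=W[:3,3]
    return c
def proj(c,X):
    p=c["mtx"]@(c["R"]@np.asarray(X)+c["t"]); return p[:2]/p[2]
def st():
    s=ctrl.sense(); M=quat(s).as_matrix()
    print("t",round(s["time_s"],2),"p",s["eef_pos"].round(1),"F",s["force"].round(1),"w",round(float(s["grip_width"])*85,1))
    print("x",M[:,0].round(3),"y",M[:,1].round(3),"z",M[:,2].round(3),"j",s["joints"].round(2))
    return s,M
np.set_printoptions(suppress=True,precision=2)
E
python3 - <<'E'
from h import *
t=cap("top"); s=cap("scene"); st()
T=lambda x,y:(200+x/4.2,170+y/4.2)
S=lambda x,y:(260+x/3.6,200+y/3.6)
for a,b in [((464,192),(175,138)),((487,357),(300,80))]:
    print("handle",tri(t,T(*a),s,S(*b)))
print("button",tri(t,T(358,75),s,S(91,345)), plane(t,T(358,75),52))
for n,p in dict(fr=(470,495),rl=(118,555)).items(): print(n,plane(t,T(*p),49))
Y=lambda x,y:(375+x/5,190+y/5)
for a,b in [((97,214),(408,250)),((90,314),(402,348)),((77,410),(390,450))]:
    A=plane(t,Y(*a),37);B=plane(t,Y(*b),37); d=A-B; L=np.hypot(*d[:2]);u=d/L
    print(A,B,L,"u",u,"mid",A-74*u, B+90*u)
# hood top corners: front-left/right, rear
print("hood corners", tri(t,T(380,97),s,S(128,203)),tri(t,T(436,470),s,S(422,60)), tri(t,T(45,160),s,S(335,455)),tri(t,T(105,540),s,S(635,272)))
E
```

```text
t 0.25 p [187.7 490.2 204.1] F [ 0.6 -0.  -0.6] w 84.8
x [-0. -0. -1.] y [ 0.36  0.93 -0.  ] z [ 0.93 -0.36 -0.  ] j [ 0.98  0.31  1.5   0.    1.33 -0.22]
handle (array([589.89,  26.5 , 139.95]), np.float64(2.248710910746147))
handle (array([491.82,  14.72, 139.01]), np.float64(1.0913865718038271))
button (array([683.99,  92.71,  63.35]), np.float64(3.685514760090937)) [688.81  92.31  52.  ]
fr [422.41  27.07  49.  ]
rl [390.41 242.03  49.  ]
[ 564.02 -192.02   37.  ] [ 541.1  -353.37   37.  ] 162.97236701006628 u [0.14 0.99 0.  ] mid [ 553.61 -265.29   37.  ] [ 553.76 -264.27   37.  ]
[ 510.91 -185.95   37.  ] [ 489.37 -346.88   37.  ] 162.37052037424417 u [0.13 0.99 0.  ] mid [ 501.09 -259.29   37.  ] [ 501.31 -257.68   37.  ]
[ 460.62 -176.94   37.  ] [ 436.27 -337.25   37.  ] 162.15035178714774 u [0.15 0.99 0.  ] mid [ 449.51 -250.1    37.  ] [ 449.79 -248.27   37.  ]
hood corners (array([645.91,  74.69, 150.72]), np.float64(2.255656348229314)) (array([422.84,  46.79, 152.66]), np.float64(6.079339786646731)) (array([621.16, 274.93, 124.77]), np.float64(3.2707389887622385)) (array([392.89, 239.31, 117.29]), np.float64(0.30304562099113197))
```

Measured: the handle is at (541, 21, 139.5), so the hood is ajar by about 0.17 rad. Incubator yaw is about 0.13 and the bore direction f is about (-0.13, 0.99). The tubes lie along (0.148, 0.989) at 52 mm spacing, which matches what was given. Next I'll turn the tool and move above the handle.

```bash
python3 -m jog '[[[0,0,0,-0.167,0,0],[0,0,0,-0.167,0,0],[0,0,0,-0.168,0,0]]]' 130 && python3 -m jog '[[[-0.002,-0.0427,0.024,0,0,0],[-0.002,-0.0427,0.024,0,0,0],[-0.002,-0.0427,0.024,0,0,0],[-0.002,-0.0427,0.024,0,0,0],[-0.002,-0.0427,0.024,0,0,0],[-0.002,-0.0427,0.024,0,0,0],[-0.002,-0.0427,0.024,0,0,0],[-0.002,-0.0427,0.024,0,0,0],[-0.002,-0.0427,0.024,0,0,0],[-0.002,-0.0427,0.024,0,0,0],[-0.002,-0.0427,0.024,0,0,0],[-0.002,-0.0427,0.024,0,0,0]]]'
python3 - <<'E'
from h import *
c=cap("wrist"); st(); cv2.imwrite("pics/w1.png",c["image"][:,:,::-1])
print(proj(c,[540.9,20.6,139.5]))
E
```

```text
time_s: 0.62
eef_pos: [187.8, 490.2, 204.2]
ee_rot: [0.705, -0.05, 0.705, 0.05]
force: [-0.6, -0.1, 0.4]
grip_width: 0.494
time_s: 2.12
eef_pos: [543.5, 20.3, 228.3]
ee_rot: [0.705, -0.048, 0.705, 0.048]
force: [-0.3, 1.3, 0.7]
grip_width: 0.495
t 2.17 p [546.   15.9 227.9] F [ 0.4 -4.  -1.7] w 41.5
x [ 0. -0. -1.] y [-0.13  0.99 -0.  ] z [0.99 0.13 0.  ] j [-0.18  0.34  1.39 -0.    1.4  -1.89]
[316.12 225.16]
```

View pics/w1.png

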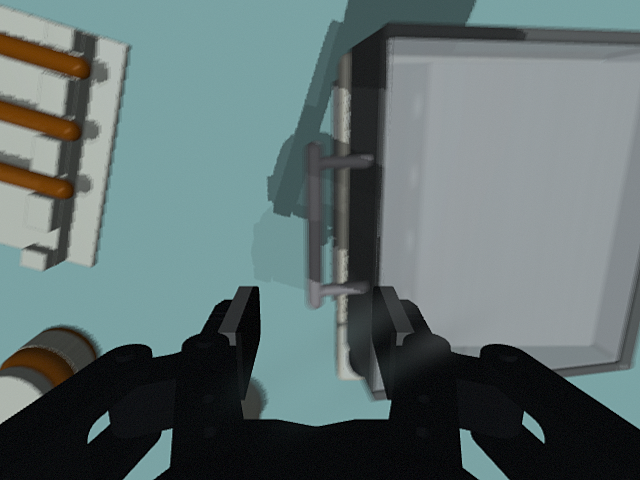

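The picture shows the handle bar vertical at px column ~314, centred at row ~225, as predicted at (316,225). I'll narrow the jaws so the rear finger clears the panel.

```bash
python3 -m jog '[[[0,0,0,0,0,0],[0,0,0,0,0,0],[0,0,0,0,0,0]]]' 195
python3 - <<'E'
from h import *
t=cap("top"); s,M=st(); 
d=np.array([540.9,20.6,139.5])-s["eef_pos"]; print("tool d",M.T@d)
E
```

```text
time_s: 2.55
eef_pos: [542.3, 22.6, 228.6]
ee_rot: [0.706, -0.049, 0.705, 0.049]
force: [1.1, -0.3, 0.9]
grip_width: 0.235
t 2.6 p [542.4  22.5 228.5] F [ 0.1 -0.6  0.2] w 19.8
x [ 0.  0. -1.] y [-0.14  0.99 -0.  ] z [0.99 0.14 0.  ] j [-0.17  0.34  1.4   0.    1.4  -1.88]
tool d [89.05 -1.72 -1.73]
```

```bash
python3 -m jog '[[[0.02,-0.002,0,0,0,0],[0.02,0,0,0,0,0],[0.015,0,0,0,0,0],[0,0,0,0,0,0],[0,0,0,0,0,0]]]' 195
python3 - <<'E'
from h import *
c=cap("wrist"); st(); cv2.imwrite("pics/w2.png",c["image"][:,:,::-1])
print(proj(c,[540.9,20.6,139.5]))
E
```

```text
time_s: 3.22
eef_pos: [543.3, 19.8, 174.1]
ee_rot: [0.706, -0.048, 0.705, 0.048]
force: [0.7, 0.6, 0.5]
grip_width: 0.23
t 3.27 p [543.4  19.7 174.2] F [-0.2  1.  -0.6] w 19.9
x [ 0. -0. -1.] y [-0.14  0.99 -0.  ] z [0.99 0.14 0.  ] j [-0.18  0.38  1.49 -0.    1.27 -1.89]
[317.14 250.93]
```

View pics/w2.png

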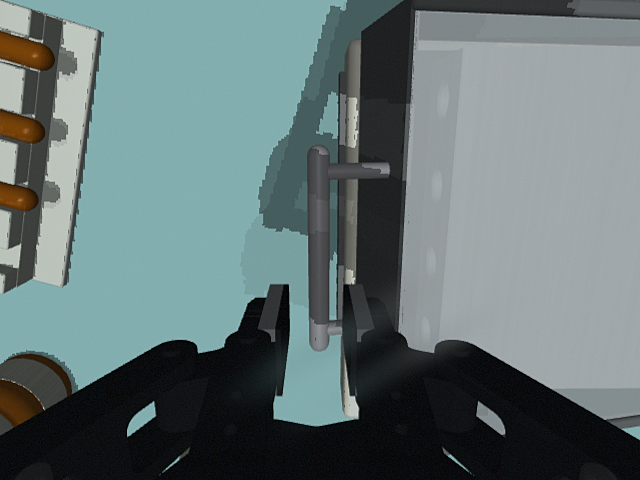

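The bar runs at column 318, between the fingers centred at ~316. I'll descend and grip it.

```bash
python3 -m jog '[[[0.013,0,0,0,0,0],[0.013,0,0,0,0,0],[0.012,0,0,0,0,0],[0,0,0,0,0,0],[0,0,0,0,0,0]]]' 195
python3 -m jog '[[[0,0,0,0,0,0],[0,0,0,0,0,0],[0,0,0,0,0,0],[0,0,0,0,0,0]]]' 255 30
python3 - <<'E'
from h import *
c=cap("wrist"); s,M=st(); cv2.imwrite("pics/w3.png",c["image"][:,:,::-1])
E
```

```text
time_s: 3.9
eef_pos: [543.2, 19.7, 135.5]
ee_rot: [0.706, -0.048, 0.705, 0.048]
force: [-1.0, 0.0, 0.8]
grip_width: 0.234
time_s: 4.4
eef_pos: [543.0, 19.7, 135.3]
ee_rot: [0.705, -0.048, 0.705, 0.048]
force: [-0.2, -0.4, 0.4]
grip_width: -0.004
t 4.45 p [543.   19.7 135.3] F [-0.6  1.  -0.1] w -0.2
x [ 0. -0. -1.] y [-0.14  0.99 -0.  ] z [0.99 0.14 0.  ] j [-0.18  0.41  1.54 -0.    1.19 -1.89]
```

View pics/w3.png

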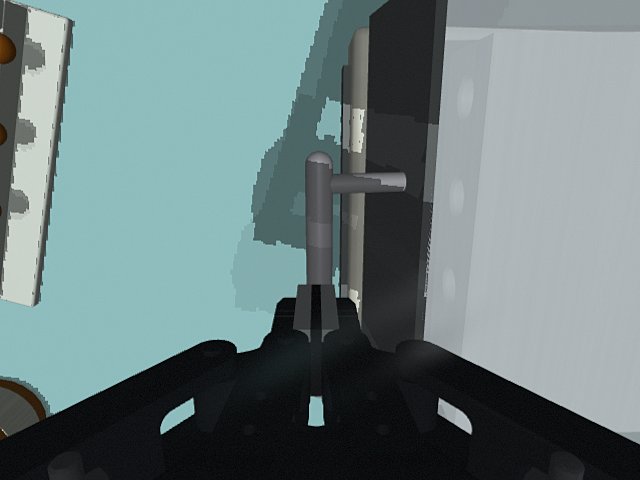

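The grip closed on nothing and the bar runs below the fingertips. I'll triangulate its height from the two wrist views.

Run:
```python
from h import *
c=cap("wrist"); 
H=c["hand_eye"]; M=Ro.from_quat([-.048,.705,.048,.7055]).as_matrix()
def mk(p):
    T=np.eye(4);T[:3,:3]=M;T[:3,3]=p;W=np.linalg.inv(T@H);return dict(mtx=c["mtx"],R=W[:3,:3],t=W[:3,3])
a=mk([543.4,19.7,174.2]);b=mk([543,19.7,135.3])
print(tri(a,(318,147),b,(319,155)), tri(a,(388,170),b,(404,181)), tri(a,(318,147),b,(319,152)))
top=cap("top");sc=cap("scene")
for n,i in (("top",top),("scene",sc)): cv2.imwrite(f"pics/{n}1.png",i["image"][:,:,::-1])
for z in (100,120,140): print(proj(top,[590,26,z]),proj(sc,[590,26,z]),proj(top,[541,20,z]),proj(sc,[541,20,z]))
t=cv2.imread("pics/top1.png"); s=cv2.imread("pics/scene1.png")
a=cv2.resize(t[170:310,200:340],(560,560),interpolation=cv2.INTER_CUBIC)
b=cv2.resize(s[200:340,260:400],(560,560),interpolation=cv2.INTER_CUBIC)
cv2.imwrite("pics/ts1.png",cv2.resize(np.hstack([a,b]),(800,400)))
```

```text
(array([487.11,  13.51, 158.04]), np.float64(0.21166788309225767)) (array([495.03,  50.83, 132.89]), np.float64(0.37905648534196684)) (array([492.14,  14.74,  73.98]), np.float64(0.41836297156255386))
[310.71 219.66] [308.25 251.  ] [313.46 238.56] [325.61 242.6 ]
[310.57 217.87] [308.12 244.63] [313.36 237.01] [325.69 236.25]
[310.42 216.04] [307.98 238.09] [313.25 235.41] [325.78 229.73]
```

View pics/ts1.png

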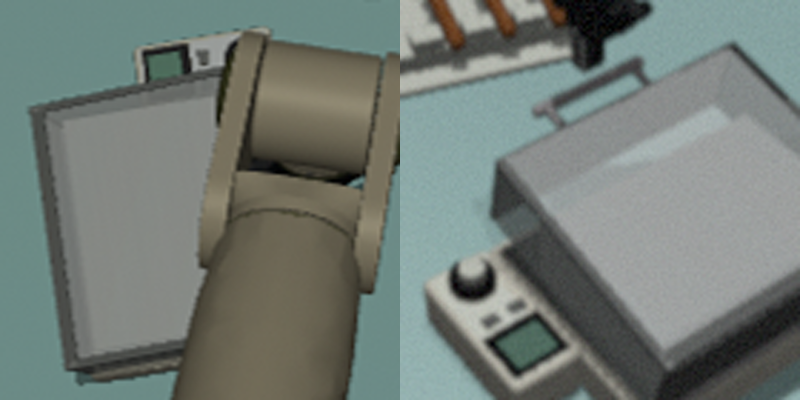

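Run:
```python
from h import *
c=cap("wrist"); 
H=c["hand_eye"]; M=Ro.from_quat([-.048,.705,.048,.7055]).as_matrix()
def mk(p):
    T=np.eye(4);T[:3,:3]=M;T[:3,3]=p;W=np.linalg.inv(T@H);return dict(mtx=c["mtx"],R=W[:3,:3],t=W[:3,3])
a=mk([543.4,19.7,174.2])
for z in (100,110,120,130,140):
    A=plane(a,(318,147),z);B=plane(a,(318,350),z);print(z,A,B,np.linalg.norm(A-B))
t=cap("top");T=lambda x,y:(200+x/4.2,170+y/4.2)
s=cap("scene")
S=lambda x,y:(260+x/3.6,200+y/3.6)
for z in (100,120,140):
    A=plane(t,T(462,184),z);B=plane(t,T(488,364),z);print("top",z,A,B,np.linalg.norm(A-B))
    A=plane(s,S(170,138),z);B=plane(s,S(305,78),z);print("sc",z,A,B,np.linalg.norm(A-B))
w=cv2.imread("pics/w2.png"); cv2.imwrite("pics/w2c.png",cv2.resize(w[130:370,270:430],None,fx=2.4,fy=2.4,interpolation=cv2.INTER_CUBIC))
x=cv2.imread("pics/scene1.png");cv2.imwrite("pics/s1c.png",cv2.resize(x[180:270,280:380],None,fx=6,fy=6,interpolation=cv2.INTER_CUBIC))
```

```text
100 [490.64  14.19 100.  ] [622.3   32.44 100.  ] 132.91807895208458
110 [490.04  14.06 110.  ] [616.31  31.56 110.  ] 127.48045930352818
120 [489.43  13.92 120.  ] [610.32  30.68 120.  ] 122.04283965497183
130 [488.83  13.79 130.  ] [604.33  29.8  130.  ] 116.60522000641544
140 [488.23  13.65 140.  ] [598.34  28.92 140.  ] 111.16760035785897
top 100 [605.28  27.5  100.  ] [494.64  14.1  100.  ] 111.44547649301752
sc 100 [572.11 -13.79 100.  ] [462.51 -24.36 100.  ] 110.10303900550846
top 120 [600.48  27.22 120.  ] [491.3   13.99 120.  ] 109.98174436771666
sc 120 [581.98   6.06 120.  ] [475.35  -4.22 120.  ] 107.12877210689606
top 140 [595.68  26.93 140.  ] [487.95  13.88 140.  ] 108.51801224241562
sc 140 [591.86  25.92 140.  ] [488.19  15.93 140.  ] 104.15450520828374
```

View pics/s1c.png

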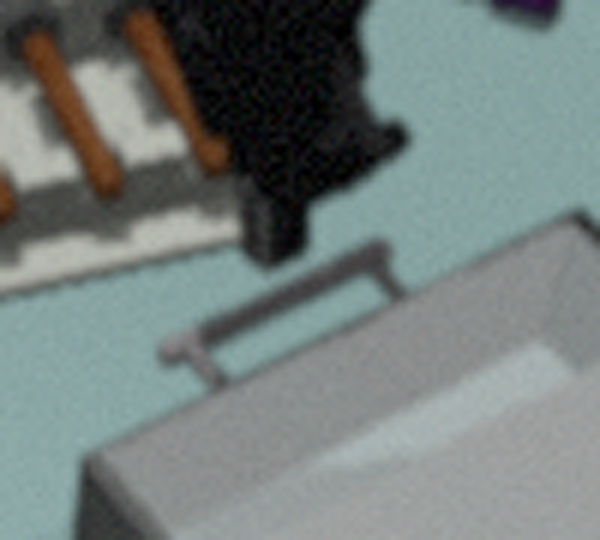

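View pics/w2c.png

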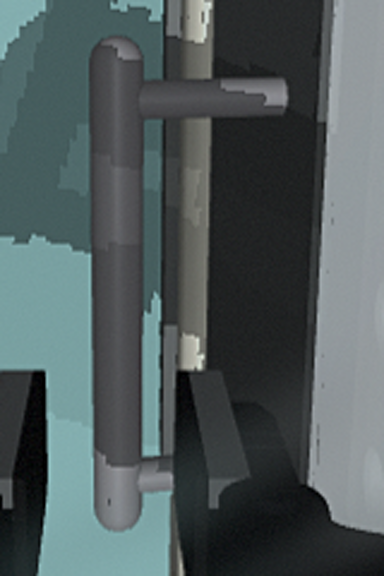

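Run:
```python
from h import *
c=cap("wrist"); st(); Hi=np.linalg.inv(c["hand_eye"])
for x in (8,0,-11,-20,-30,-40,-50):
  for z in (-11,11):
    q=Hi@[x,0,z,1]; p=c["mtx"]@q[:3]; print(x,z,p[:2]/p[2])
t=cap("scene")
for z in (110,120,127,135,150,160): print(z,proj(t,[543,19.7,z]))
w=cv2.imread("pics/w3.png"); cv2.imwrite("pics/w3c.png",cv2.resize(w[140:440,240:400],None,fx=2,fy=2,interpolation=cv2.INTER_CUBIC))
```

```text
t 4.8 p [543.   19.8 135.3] F [ 0.  -0.5 -0.5] w -0.3
x [ 0.  0. -1.] y [-0.14  0.99  0.  ] z [0.99 0.14 0.  ] j [-0.18  0.41  1.54  0.    1.19 -1.89]
8 -11 [314.84 250.61]
8 11 [314.85 295.38]
0 -11 [314.8  256.21]
0 11 [314.81 302.65]
-11 -11 [314.74 264.73]
-11 11 [314.75 313.71]
-20 -11 [314.68 272.55]
-20 11 [314.7  323.81]
-30 -11 [314.61 282.29]
-30 11 [314.63 336.34]
-40 -11 [314.53 293.36]
-40 11 [314.55 350.52]
-50 -11 [314.43 306.06]
-50 11 [314.47 366.69]
110 [324.84 239.64]
120 [324.88 236.44]
127 [324.9  234.18]
135 [324.93 231.57]
150 [324.99 226.61]
160 [325.03 223.25]
```

View pics/w3c.png

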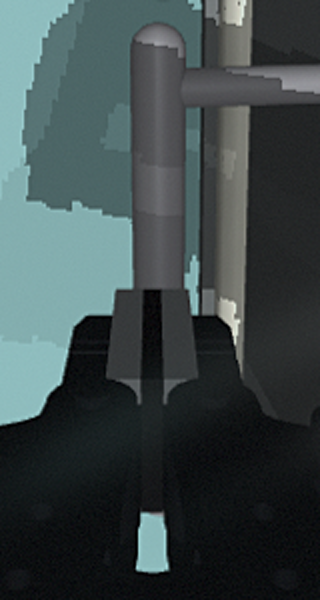

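The scene view shows the fingertip at px (325,224), above the bar (row ~227). The wrist view has the tips at row 285, where the stated geometry predicts about 250. So the tips really stand about 30 mm farther back along the tool than stated. I'll lower further with the jaws open and check.

```bash
python3 -m jog '[[[0,0,0,0,0,0],[0,0,0,0,0,0],[0,0,0,0,0,0],[0.01,0,0,0,0,0],[0.01,0,0,0,0,0],[0.006,0,0,0,0,0],[0,0,0,0,0,0]]]' 195
python3 - <<'E'
from h import *
c=cap("wrist"); s,M=st(); cv2.imwrite("pics/w4.png",c["image"][:,:,::-1])
x=cap("scene")["image"][:,:,::-1];cv2.imwrite("pics/s4c.png",cv2.resize(x[180:270,280:380],None,fx=6,fy=6,interpolation=cv2.INTER_CUBIC))
E
```

```text
time_s: 5.72
eef_pos: [542.7, 19.8, 108.7]
ee_rot: [0.705, -0.048, 0.706, 0.048]
force: [-0.2, 0.6, -0.3]
grip_width: 0.235
t 5.78 p [543.   19.7 109.1] F [ 0.  -0.2 -0.2] w 20.0
x [-0.  0. -1.] y [-0.14  0.99  0.  ] z [ 0.99  0.14 -0.  ] j [-0.18  0.44  1.57  0.    1.13 -1.89]
```

View pics/s4c.png

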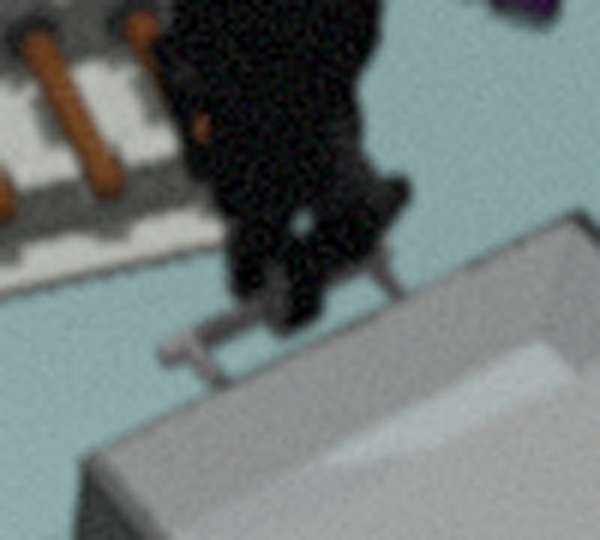

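View pics/w4.png

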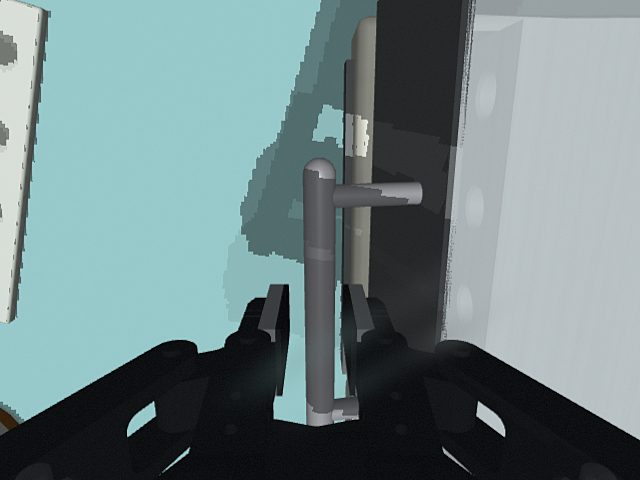

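The fingers now straddle the bar in both views. I'll go down 3 mm more and grip.

```bash
python3 -m jog '[[[0.003,0,0,0,0,0],[0,0,0,0,0,0]]]' 195; python3 -m jog '[[[0,0,0,0,0,0],[0,0,0,0,0,0],[0,0,0,0,0,0],[0,0,0,0,0,0]]]' 255 40
python3 - <<'E'
from h import *
s,M=st()
P=s["eef_pos"]+0; f=M[:,1]; f=np.array([f[0],f[1],0]);f/=np.linalg.norm(f)
# bar on pad: take z=140 bar; TCP offset const
a0=np.arcsin((140-50)/246.); 
prev=np.array([246*np.cos(a0),246*np.sin(a0)])
for q in np.arange(a0+0.11,1.75,0.11):
    c=246*np.array([np.cos(q),np.sin(q)]); d=c-prev; print(round(q-.2047,2),"x(down) %.1f  y(f) %.1f"%(-d[1],-d[0])); prev=c
E
```

```text
time_s: 6.08
eef_pos: [542.9, 19.8, 106.2]
ee_rot: [0.705, -0.048, 0.706, 0.048]
force: [-0.3, -0.4, -0.2]
grip_width: 0.238
time_s: 6.58
eef_pos: [542.8, 20.8, 106.0]
ee_rot: [0.705, -0.048, 0.706, 0.049]
force: [0.1, 5.3, -2.5]
grip_width: 0.112
t 6.58 p [542.8  20.8 106. ] F [ 0.1  5.3 -2.5] w 9.5
x [-0.  0. -1.] y [-0.14  0.99  0.  ] z [ 0.99  0.14 -0.  ] j [-0.18  0.45  1.57  0.    1.12 -1.89]
0.28 x(down) -24.6  y(f) 11.3
0.39 x(down) -23.2  y(f) 13.9
0.5 x(down) -21.5  y(f) 16.4
0.61 x(down) -19.6  y(f) 18.6
0.72 x(down) -17.4  y(f) 20.7
0.83 x(down) -15.1  y(f) 22.5
0.94 x(down) -12.5  y(f) 24.0
1.05 x(down) -9.8  y(f) 25.2
1.16 x(down) -7.0  y(f) 26.1
1.27 x(down) -4.1  y(f) 26.7
1.38 x(down) -1.1  y(f) 27.0
1.49 x(down) 1.9  y(f) 27.0
```

Gripped at 9.5 mm. I'll follow the arc.

```bash
python3 -m jog '[[[-0.012,0.005,0,0,0,0],[-0.0123,0.006,0,0,0,0],[-0.012,0.0065,0,0,0,0],[-0.0115,0.007,0,0,0,0],[0,0,0,0,0,0]]]'; python3 -m jog '[[[-0.011,0.008,0,0,0,0],[-0.0105,0.0084,0,0,0,0],[-0.0196,0.0186,0,0,0,0],[-0.0174,0.0207,0,0,0,0],[0,0,0,0,0,0]]]'
```

```text
time_s: 7.2
eef_pos: [539.2, 45.6, 154.3]
ee_rot: [0.705, -0.048, 0.706, 0.049]
force: [0.3, 6.3, -5.0]
grip_width: 0.105
time_s: 7.82
eef_pos: [531.4, 100.4, 214.4]
ee_rot: [0.705, -0.049, 0.705, 0.049]
force: [-3.4, 0.4, -0.9]
grip_width: 0.105
```

```bash
python3 -m jog '[[[-0.0151,0.0225,0,0,0,0],[-0.0125,0.024,0,0,0,0],[-0.0098,0.0252,0,0,0,0],[-0.007,0.0261,0,0,0,0],[0,0,0,0,0,0]]]'; python3 -m jog '[[[-0.0041,0.0267,0,0,0,0],[-0.0011,0.027,0,0,0,0],[0.001,0.012,0,0,0,0],[0,0,0,0,0,0],[0,0,0,0,0,0]]]'
python3 - <<'E'
from h import *
s,M=st()
for n in("scene","top"):
  cv2.imwrite(f"pics/{n}5.png",cap(n)["image"][:,:,::-1])
E
```

```text
time_s: 8.45
eef_pos: [518.5, 196.8, 260.3]
ee_rot: [0.707, -0.049, 0.704, 0.048]
force: [-5.6, -2.4, 11.7]
grip_width: 0.105
time_s: 9.07
eef_pos: [509.4, 261.9, 264.3]
ee_rot: [0.706, -0.048, 0.704, 0.049]
force: [-7.4, 0.9, 11.2]
grip_width: 0.106
t 9.07 p [509.4 261.9 264.3] F [-7.4  0.9 11.2] w 9.0
x [ 0.  0. -1.] y [-0.14  0.99  0.  ] z [0.99 0.14 0.  ] j [ 0.27  0.39  1.24  0.    1.51 -1.44]
```

View pics/scene5.png

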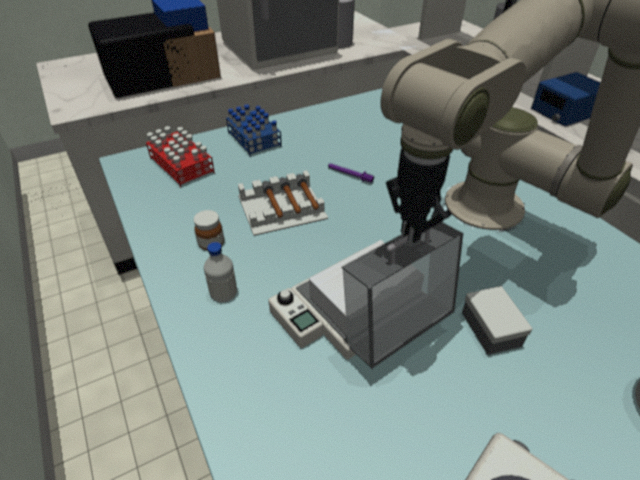

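The hood stands nearly upright. I'll release it, rise, then look at the block.

```bash
python3 -m jog '[[[0,0,0,0,0,0],[0,0,0,0,0,0],[0,0,0,0,0,0],[-0.02,0,0,0,0,0],[-0.03,0,0,0,0,0],[-0.03,0,0,0,0,0]]]' 195; python3 -m jog '[[[0,-0.04,0,0,0,0],[0,-0.05,0,0,0,0],[0,-0.05,0,0,0,0],[0,-0.05,0,0,0,0],[0,-0.05,0,0,0,0],[0,-0.05,0,0,0,0],[0,0,0,0,0,0],[0,0,0,0,0,0],[0,0,0,0,0,0]]]' 140
python3 - <<'E'
from h import *
s,M=st()
for n in("wrist","top"):
  cv2.imwrite(f"pics/{n}6.png",cap(n)["image"][:,:,::-1])
E
```

```text
time_s: 9.93
eef_pos: [509.9, 261.0, 342.1]
ee_rot: [0.705, -0.048, 0.706, 0.048]
force: [0.1, 0.1, -0.1]
grip_width: 0.236
time_s: 11.05
eef_pos: [549.2, -25.1, 341.4]
ee_rot: [0.706, -0.049, 0.705, 0.049]
force: [-1.0, 0.9, -0.4]
grip_width: 0.449
t 11.05 p [549.2 -25.1 341.4] F [-1.   0.9 -0.4] w 38.2
x [ 0. -0. -1.] y [-0.14  0.99 -0.  ] z [0.99 0.14 0.  ] j [-0.26  0.32  1.14  0.    1.68 -1.97]
```

View pics/wrist6.png

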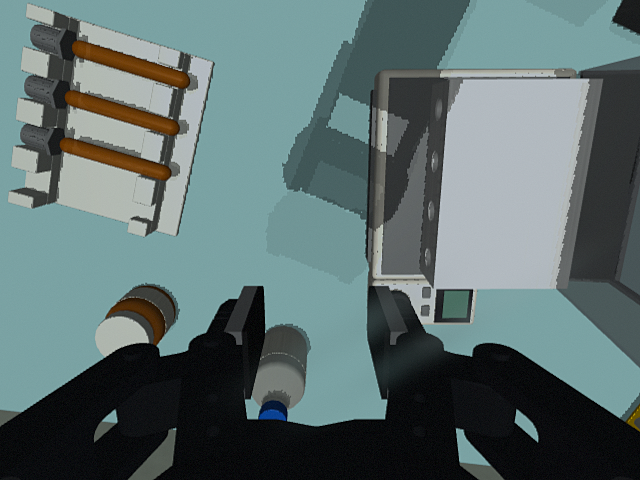

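View pics/top6.png

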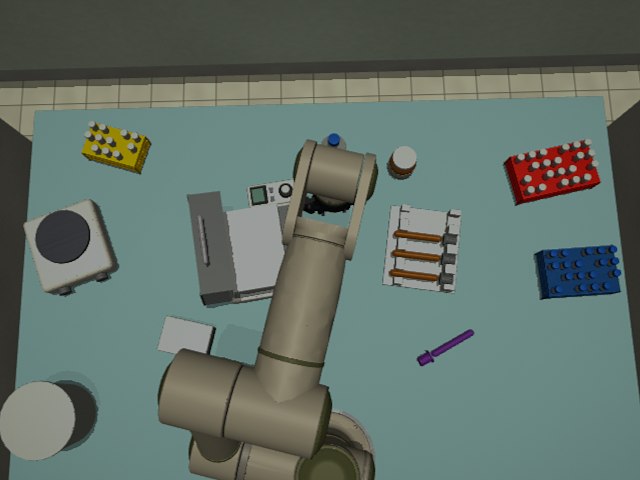

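The wrist view shows the block with four bore mouths near column 433 (rows ~107, 160, 211, 257) and the three tubes in the tray. I'll zoom in.

Run:
```python
import cv2
w=cv2.imread("pics/wrist6.png")
cv2.imwrite("pics/w6c.png",cv2.resize(w[60:330,360:600],None,fx=2.2,fy=2.2,interpolation=cv2.INTER_CUBIC))
cv2.imwrite("pics/w6d.png",cv2.resize(w[80:290,400:470],None,fx=2.8,fy=2.8,interpolation=cv2.INTER_CUBIC))
cv2.imwrite("pics/w6t.png",cv2.resize(w[0:250,0:230],None,fx=2.4,fy=2.4,interpolation=cv2.INTER_CUBIC))
```

```text
(no output)
```

View pics/w6c.png

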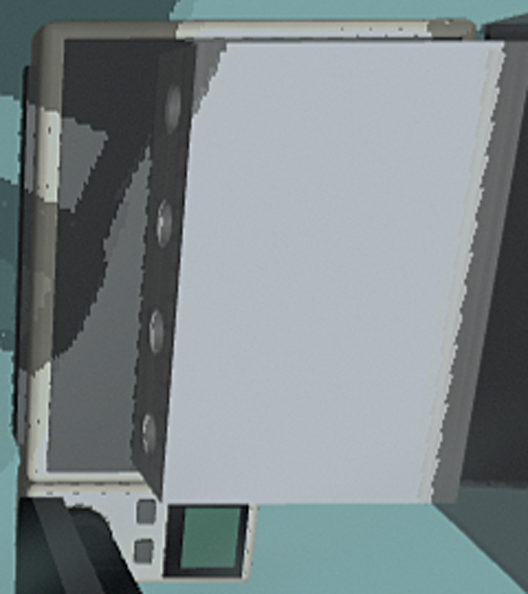

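View pics/w6d.png

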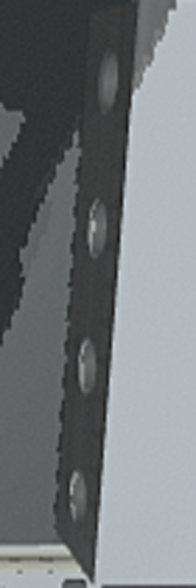

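View pics/w6t.png

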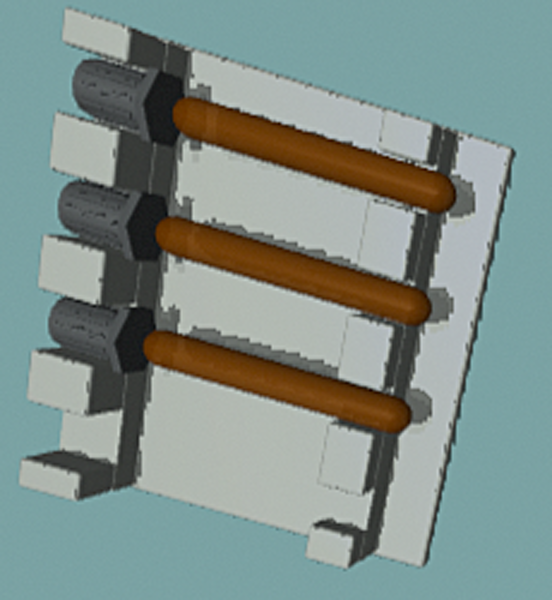

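Run:
```python
from h import *
c=cap("wrist"); s,M=st()
C=lambda x,y:(360+x/2.2,60+y/2.2)
bs=[(438.4,109.2),(434.4,161.8),(431,211),(427.8,256.8)]
B=np.array([plane(c,b,82) for b in bs]); print(B,np.linalg.norm(np.diff(B,axis=0),axis=1))
d=B[3]-B[0]; print("r",d/np.linalg.norm(d), "yaw",np.arctan2(d[1],d[0]))
E1=plane(c,C(196,40),111);E2=plane(c,C(165,502),111);e=E2-E1;print("edge",E1,E2,np.linalg.norm(e),np.arctan2(e[1],e[0]))
T=lambda x,y:(x/2.4,y/2.4)
for a,b in [((455,194),(175,112)),((431,309),(157,230)),((410,416),(145,346))]:
    A=plane(c,T(*a),37);D=plane(c,T(*b),37);u=A-D;L=np.linalg.norm(u);u/=L;print(A,D,L,u,"mid",A-74*u)
```

```text
t 11.2 p [549.2 -25.4 341.3] F [ 0.1 -0.9  0.4] w 38.5
x [ 0. -0. -1.] y [-0.14  0.99 -0.  ] z [0.99 0.14 0.  ] j [-0.26  0.32  1.14  0.    1.68 -1.97]
[[454.44  85.53  82.  ]
 [505.85  92.7   82.  ]
 [557.15 100.22  82.  ]
 [608.04 107.63  82.  ]] [51.91 51.85 51.42]
r [0.99 0.14 0.  ] yaw 0.14291564948328536
edge [428.41  81.25 111.  ] [632.44 112.81 111.  ] 206.4485683389135 0.15345948259181824
[ 459.83 -175.3    37.  ] [ 442.7  -299.88   37.  ] 125.7499611682012 [ 0.14  0.99 -0.  ] mid [ 449.75 -248.61   37.  ]
[ 511.73 -183.55   37.  ] [ 493.94 -308.97   37.  ] 126.67817894338606 [0.14 0.99 0.  ] mid [ 501.34 -256.81   37.  ]
[ 562.84 -191.05   37.  ] [ 547.08 -315.81   37.  ] 125.7533344574979 [0.13 0.99 0.  ] mid [ 553.57 -264.46   37.  ]
```

Bore spacing measures 51.4–51.9 mm (52 given), and the wrist and top cameras agree on the tube positions within 2 mm. I'll turn the tool by +1.854 about its own x, then go above the nearest tube.

```bash
python3 -m jog '[[[0,0,0,0.1854,0,0],[0,0,0,0.1854,0,0],[0,0,0,0.1854,0,0],[0,0,0,0.1854,0,0],[0,0,0,0.1854,0,0],[0,0,0,0.1854,0,0],[0,0,0,0.1854,0,0],[0,0,0,0.1854,0,0],[0,0,0,0.1854,0,0],[0,0,0,0.1854,0,0]]]' 135;  python3 -m jog '[[[0.025,-0.0084,0.0342,0,0,0],[0.025,-0.0084,0.0342,0,0,0],[0.025,-0.0084,0.0342,0,0,0],[0.025,-0.0084,0.0342,0,0,0],[0.025,-0.0084,0.0342,0,0,0],[0.025,-0.0084,0.0342,0,0,0],[0.025,-0.0084,0.0342,0,0,0],[0.025,-0.0084,0.0342,0,0,0],[0,0,0,0,0,0],[0,0,0,0,0,0]]]'
python3 - <<'E'
from h import *
s,M=st()
u=np.array([.142,.99,0]); 
d=np.array([449.7,-248.9,-2])-38*u-s["eef_pos"]; print(M.T@d)
c=cap("wrist")
cv2.imwrite(f"pics/wrist7.png",c["image"][:,:,::-1])
print(proj(c,[449.7,-248.9,46]),proj(c,[449.7-38*.142,-248.9-38*.99,46]))
E
```

```text
time_s: 12.45
eef_pos: [549.2, -25.6, 341.3]
ee_rot: [0.461, 0.537, 0.46, -0.537]
force: [0.5, 0.0, -0.8]
grip_width: 0.471
time_s: 13.7
eef_pos: [443.3, -286.5, 141.8]
ee_rot: [0.462, 0.535, 0.462, -0.535]
force: [0.5, -0.0, -0.3]
grip_width: 0.469
t 13.7 p [ 443.3 -286.5  141.8] F [ 0.5 -0.  -0.3] w 39.8
x [ 0. -0. -1.] y [ 0.99 -0.15  0.  ] z [-0.15 -0.99  0.  ] j [-0.8   0.38  1.58  0.    1.18 -0.65]
[143.82   0.94  -0.14]
[317.06 169.12] [317.22 226.48]
```

View pics/wrist7.png

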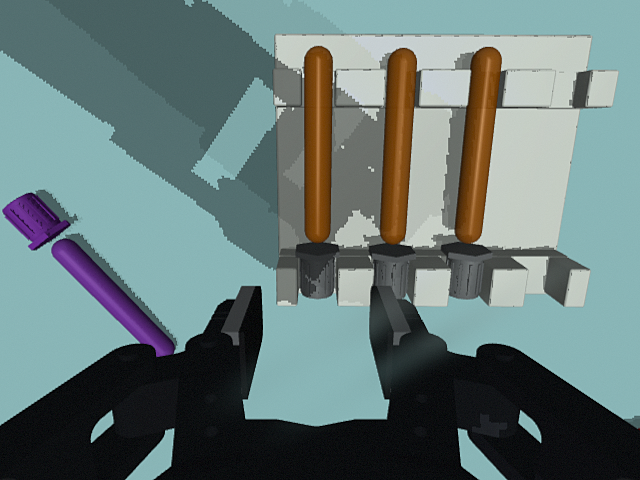

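Tube a lies at column 317, aligned with the jaws' centre line. I'll narrow the jaws and descend in stages.

```bash
python3 -m jog '[[[0.03,0.001,0,0,0,0],[0.03,0,0,0,0,0],[0.03,0,0,0,0,0],[0.02,0,0,0,0,0],[0,0,0,0,0,0],[0,0,0,0,0,0]]]' 165
python3 - <<'E'
from h import *
s,M=st()
c=cap("wrist")
cv2.imwrite(f"pics/wrist8.png",c["image"][:,:,::-1])
x=cap("scene")["image"][:,:,::-1];cv2.imwrite("pics/s8c.png",cv2.resize(x[130:240,230:370],None,fx=5,fy=5,interpolation=cv2.INTER_CUBIC))
E
```

```text
time_s: 14.5
eef_pos: [444.6, -287.2, 32.5]
ee_rot: [0.463, 0.535, 0.461, -0.535]
force: [0.1, 0.1, -1.1]
grip_width: 0.35
t 14.5 p [ 444.6 -287.2   32.5] F [ 0.1  0.1 -1.1] w 29.8
x [ 0. -0. -1.] y [ 0.99 -0.15  0.  ] z [-0.15 -0.99  0.  ] j [-0.8   0.52  1.68  0.    0.93 -0.65]
```

View pics/wrist8.png

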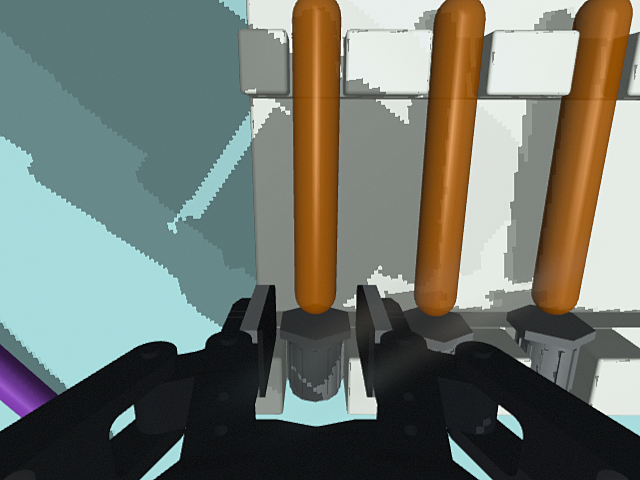

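View pics/s8c.png

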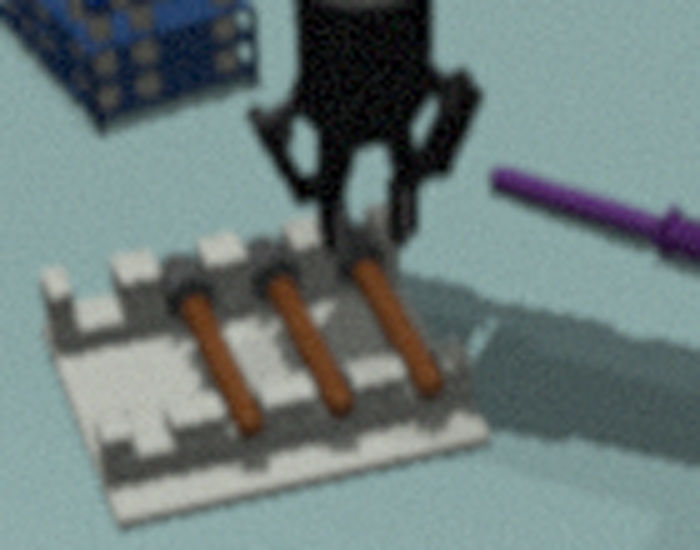

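Run:
```python
from h import *
s,M=st(); c=cap("scene"); w=cap("wrist")
for x in (8,-10,-20,-30,-40):
  for z in (-11,0,11):
    print(x,z,[((proj(c,s["eef_pos"]+M@[x,y,z])-[230,130])*5).round(0) for y in (-18,18)], proj(w,s["eef_pos"]+M@[x,15,z]).round(0))
u=np.array([.142,.99,0]);m=np.array([449.7,-248.9,37])
for k in (74,0,-38,-56,-90): print(k,((proj(c,m+k*u)-[230,130])*5).round(0),proj(w,m+k*u).round(0))
```

```text
t 14.6 p [ 444.4 -287.3   32.4] F [1.  0.1 0.5] w 29.9
x [ 0. -0. -1.] y [ 0.99 -0.15  0.  ] z [-0.15 -0.99  0.  ] j [-0.8   0.52  1.68 -0.    0.93 -0.65]
8 -11 [array([403., 299.]), array([345., 312.])] [349. 251.]
8 0 [array([397., 289.]), array([339., 301.])] [349. 274.]
8 11 [array([391., 279.]), array([333., 291.])] [348. 296.]
-10 -11 [array([402., 274.]), array([344., 287.])] [353. 265.]
-10 0 [array([396., 264.]), array([338., 276.])] [352. 289.]
-10 11 [array([390., 254.]), array([332., 266.])] [351. 313.]
-20 -11 [array([402., 260.]), array([343., 272.])] [355. 273.]
-20 0 [array([396., 250.]), array([337., 262.])] [354. 299.]
-20 11 [array([390., 240.]), array([332., 252.])] [354. 325.]
-30 -11 [array([402., 246.]), array([343., 258.])] [358. 283.]
-30 0 [array([396., 236.]), array([337., 248.])] [357. 311.]
-30 11 [array([390., 226.]), array([331., 238.])] [356. 337.]
-40 -11 [array([402., 232.]), array([342., 244.])] [360. 294.]
-40 0 [array([396., 221.]), array([336., 233.])] [359. 323.]
-40 11 [array([389., 211.]), array([331., 223.])] [359. 351.]
74 [433. 390.] [315.  -9.]
0 [389. 315.] [316. 196.]
-38 [368. 278.] [316. 283.]
-56 [358. 262.] [316. 321.]
-90 [340. 231.] [316. 387.]
```

The tips sit at tool x ≈ -30 in both views, centred in y and z. I'll descend to TCP z ≈ -7, which puts the tip near 22 mm with the tray floor at 8, and grip.

```bash
python3 -m jog '[[[0.013,0,0,0,0,0],[0.013,0,0,0,0,0],[0.013,0,0,0,0,0],[0,0,0,0,0,0],[0,0,0,0,0,0]]]' 165; python3 -m jog '[[[0,0,0,0,0,0],[0,0,0,0,0,0],[0,0,0,0,0,0],[0,0,0,0,0,0]]]' 255 60
python3 - <<'E'
from h import *
s,M=st()
c=cap("wrist")
cv2.imwrite(f"pics/wrist9.png",c["image"][:,:,::-1])
E
```

```text
time_s: 15.32
eef_pos: [443.8, -287.2, -7.7]
ee_rot: [-0.462, -0.535, -0.462, 0.535]
force: [-1.3, 0.0, 0.3]
grip_width: 0.357
time_s: 15.82
eef_pos: [444.0, -287.3, -7.3]
ee_rot: [0.462, 0.535, 0.462, -0.535]
force: [-0.6, 0.4, 5.9]
grip_width: 0.183
t 15.82 p [ 444.  -287.3   -7.3] F [-0.6  0.4  5.9] w 15.5
x [ 0. -0. -1.] y [ 0.99 -0.15  0.  ] z [-0.15 -0.99  0.  ] j [-0.8   0.59  1.71  0.    0.85 -0.65]
```

View pics/wrist9.png

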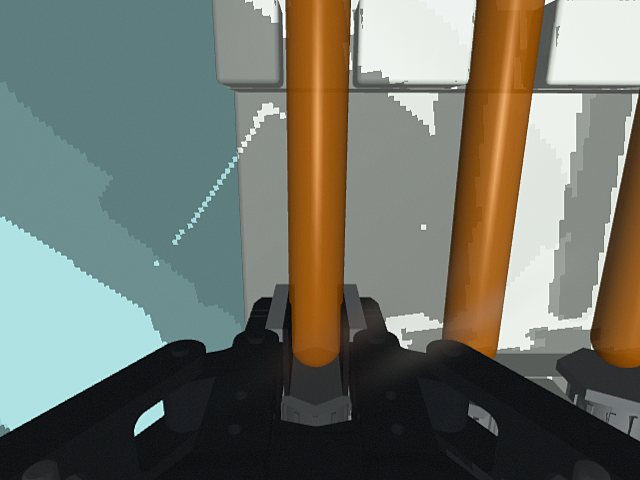

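Tube a is gripped between the pads (reading 15.5 mm, just as the 11 mm bar read 9). I'll lift.

```bash
python3 -m jog '[[[-0.015,0,0,0,0,0],[-0.025,0,0,0,0,0],[-0.03,0,0,0,0,0],[-0.03,0,0,0,0,0],[0,0,0,0,0,0],[0,0,0,0,0,0]]]'
python3 - <<'E'
from h import *
s,M=st()
c=cap("wrist")
cv2.imwrite(f"pics/wrist10.png",c["image"][:,:,::-1])
for n in ("scene","top"):cv2.imwrite(f"pics/{n}10.png",cap(n)["image"][:,:,::-1])
# target: grasp at bore1: mid grasp (38 behind mid), tip 20 mm before the face
yaw=.145; f=np.array([-np.sin(yaw),np.cos(yaw),0]); b1=np.array([454.4,85.4,82-44])
print("start",M.T@(b1-(74+38+25)*f-s["eef_pos"]), "yaw now",np.arctan2(M[1,1],M[0,1]))
E
```

```text
time_s: 16.62
eef_pos: [443.3, -286.7, 91.6]
ee_rot: [-0.462, -0.535, -0.462, 0.535]
force: [-0.1, -0.6, -1.2]
grip_width: 0.187
t 16.62 p [ 443.3 -286.7   91.6] F [-0.1 -0.6 -1.2] w 15.9
x [-0.  0. -1.] y [ 0.99 -0.15 -0.  ] z [-0.15 -0.99 -0.  ] j [-0.8   0.44  1.64 -0.    1.07 -0.65]
start [  53.78   -4.04 -238.48] yaw now -0.14700678210179866
```

View pics/wrist10.png

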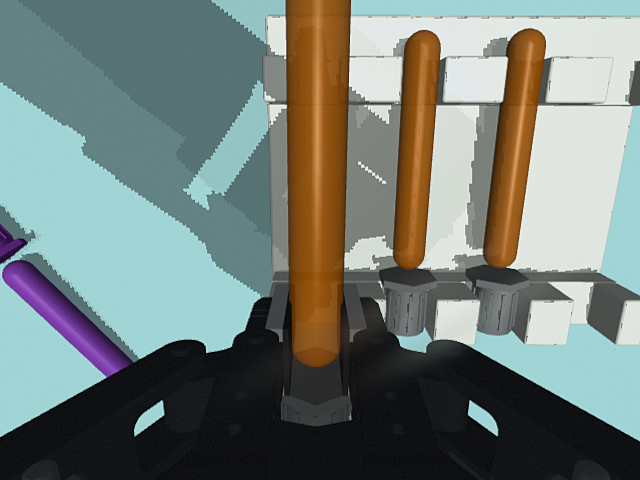

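View pics/scene10.png

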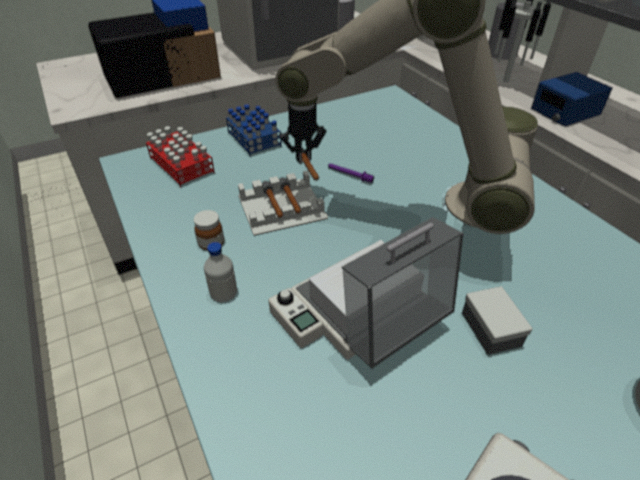

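```bash
python3 -m jog '[[[0,0,0,-0.146,0,0],[0,0,0,-0.146,0,0],[0,0.0108,-0.0383,0,0,0],[0,0.0108,-0.0383,0,0,0],[0,0.0108,-0.0383,0,0,0],[0,0.0108,-0.0383,0,0,0],[0,0.0108,-0.0383,0,0,0],[0,0.0108,-0.0383,0,0,0],[0,0,0,0,0,0],[0,0,0,0,0,0],[0,0,0,0,0,0]]]'
python3 - <<'E'
from h import *
s,M=st()
c=cap("wrist")
cv2.imwrite(f"pics/wrist11.png",c["image"][:,:,::-1])
for n in ("scene","top"):cv2.imwrite(f"pics/{n}11.png",cap(n)["image"][:,:,::-1])
yaw=.145; f=np.array([-np.sin(yaw),np.cos(yaw),0]); b1=np.array([454.4,85.4,82-44])
print("start",M.T@(b1-(74+38+25)*f-s["eef_pos"]), "yaw now",np.arctan2(M[1,1],M[0,1]))
E
```

```text
time_s: 18.15
eef_pos: [474.5, -51.2, 92.0]
ee_rot: [0.535, 0.463, 0.535, -0.463]
force: [-0.0, -0.5, -0.6]
grip_width: 0.184
t 18.15 p [474.5 -51.2  92. ] F [-0.  -0.5 -0.6] w 15.7
x [-0. -0. -1.] y [ 0.99  0.14 -0.  ] z [ 0.14 -0.99 -0.  ] j [-0.35  0.34  1.79 -0.    1.02 -0.5 ]
start [54.   -0.18 -1.08] yaw now 0.14374982711522594
```

View pics/wrist11.png

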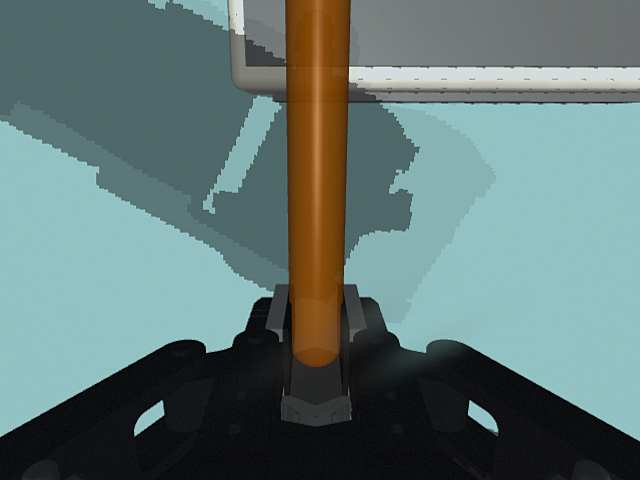

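View pics/top11.png

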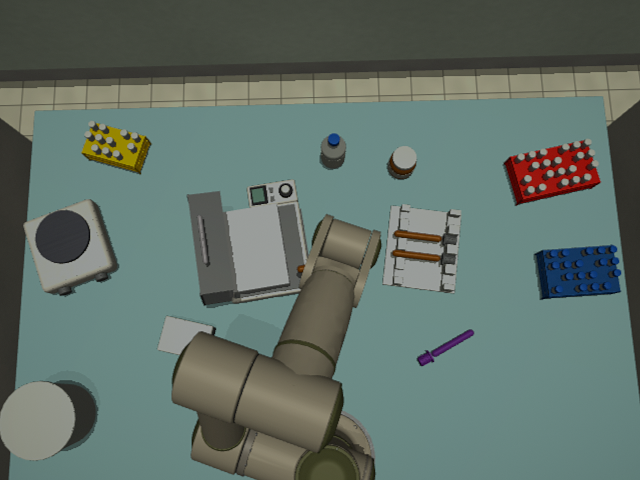

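View pics/scene11.png

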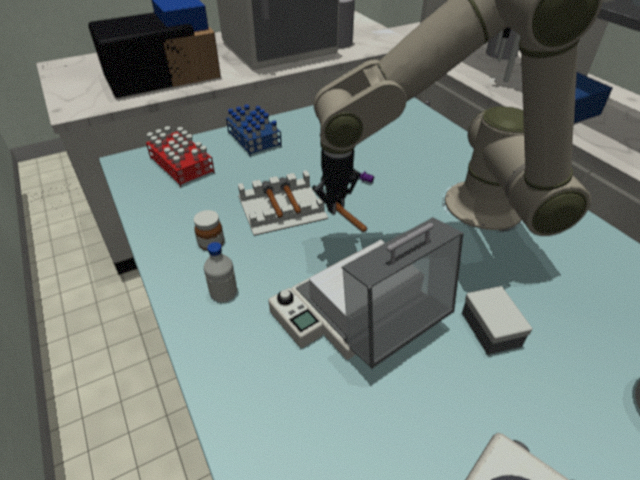

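Run:
```python
from h import *
s,M=st(); c=cap("scene"); 
for a in (-40,-44,-48): print(a,[proj(c,s["eef_pos"]+M@[a,0,z]) for z in (-112,-65,-25)])
im=c["image"]; cv2.imwrite("pics/s12.png",cv2.resize(im[180:250,310:390,::-1],None,fx=8,fy=8,interpolation=cv2.INTER_CUBIC))
hsv=cv2.cvtColor(im,cv2.COLOR_RGB2HSV); m=cv2.inRange(hsv,(5,120,60),(20,255,255)); m[:,:335]=0;m[:190]=0;m[250:]=0
ys,xs=np.nonzero(m); sel=xs<380; xs,ys=xs[sel],ys[sel]
for x in range(xs.min(),xs.max()+1): y=ys[xs==x]; print(x,y.mean().round(1),len(y),end="; ")
```

```text
t 18.3 p [474.6 -51.   92.1] F [-0.  -0.2 -1.2] w 15.7
x [-0. -0. -1.] y [ 0.99  0.14 -0.  ] z [ 0.14 -0.99  0.  ] j [-0.35  0.34  1.79 -0.    1.02 -0.5 ]
-40 [array([365.39, 231.14]), array([352.38, 220.64]), array([341.8 , 212.11])]
-44 [array([365.51, 229.83]), array([352.46, 219.34]), array([341.86, 210.82])]
-48 [array([365.63, 228.51]), array([352.54, 218.03]), array([341.92, 209.51])]
336 206.0 7; 337 206.0 7; 338 206.5 8; 339 207.5 8; 340 208.5 8; 341 209.0 7; 342 210.0 7; 343 211.5 6; 344 212.5 6; 345 213.5 6; 346 214.5 6; 347 215.0 5; 348 215.5 6; 349 216.5 6; 350 217.5 6; 351 218.5 6; 352 219.0 7; 353 220.0 7; 354 220.5 6; 355 221.5 6; 356 222.5 6; 357 223.5 6; 358 224.0 7; 359 224.5 6; 360 225.5 6; 361 226.5 6; 362 227.5 6; 363 227.5 6; 364 228.0 5; 365 228.0 3;
```

View pics/s12.png

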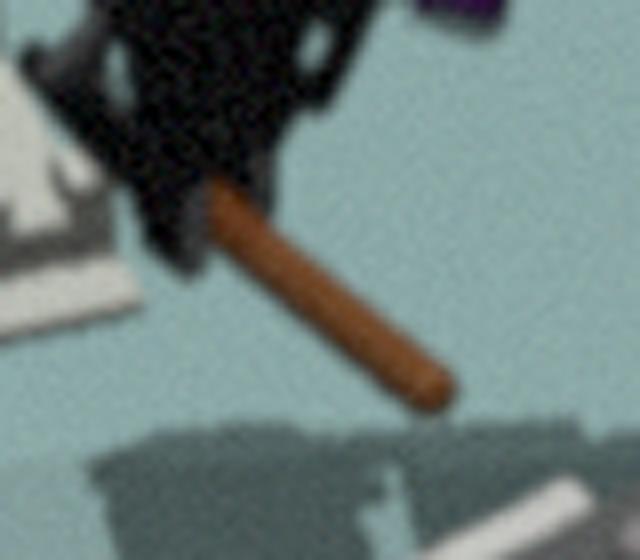

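The tube's line in the scene view matches the prediction for axis offset -44, level, within half a pixel. I'll descend and insert.

```bash
python3 -m jog '[[[0.02,0,0,0,0,0],[0.02,0,0,0,0,0],[0.014,0,0,0,0,0],[0,0,0,0,0,0],[0,0,0,0,0,0]]]'; python3 -m jog '[[[0,0,-0.01,0,0,0],[0,0,-0.01,0,0,0],[0,0,-0.006,0,0,0],[0,0,-0.006,0,0,0],[0,0,-0.006,0,0,0],[0,0,0,0,0,0]]]'
python3 - <<'E'
from h import *
s,M=st(); b1=np.array([454.4,85.4,82-44]);yaw=.145; f=np.array([-np.sin(yaw),np.cos(yaw),0])
print(M.T@(b1-(74+38)*f-s["eef_pos"]))
E
```

```text
time_s: 18.98
eef_pos: [475.0, -50.5, 38.8]
ee_rot: [0.535, 0.463, 0.535, -0.462]
force: [-0.5, -0.3, -1.4]
grip_width: 0.183
time_s: 19.73
eef_pos: [469.0, -12.3, 38.1]
ee_rot: [0.535, 0.462, 0.535, -0.462]
force: [-1.6, 0.6, 0.5]
grip_width: 0.182
t 19.73 p [469.  -12.3  38.1] F [-1.6  0.6  0.5] w 15.5
x [-0.  0. -1.] y [ 0.99  0.14 -0.  ] z [ 0.14 -0.99 -0.  ] j [-0.28  0.41  1.86  0.    0.88 -0.42]
[ 0.14 -0.3  13.21]
```

The tip is 13 mm past the face with no force, so it is in. I'll continue.

```bash
python3 -m jog '[[[0,0,-0.01,0,0,0],[0,0,-0.01,0,0,0],[0,0,-0.01,0,0,0],[0,0,-0.01,0,0,0],[0,0,0,0,0,0]]]'; python3 -m jog '[[[0,0,-0.01,0,0,0],[0,0,-0.01,0,0,0],[0,0,-0.01,0,0,0],[0,0,-0.008,0,0,0],[0,0,0,0,0,0]]]'
python3 - <<'E'
from h import *
s,M=st(); b1=np.array([454.4,85.4,82-44]);yaw=.145; f=np.array([-np.sin(yaw),np.cos(yaw),0])
print(M.T@(b1-(74+38)*f-s["eef_pos"]))
c=cap("wrist")
cv2.imwrite(f"pics/wrist13.png",c["image"][:,:,::-1])
E
```

```text
time_s: 20.35
eef_pos: [463.3, 27.6, 38.2]
ee_rot: [0.535, 0.462, 0.535, -0.462]
force: [-0.8, -0.1, 0.1]
grip_width: 0.181
time_s: 20.98
eef_pos: [457.8, 65.0, 38.2]
ee_rot: [0.535, 0.462, 0.535, -0.462]
force: [0.0, 0.3, 0.1]
grip_width: 0.186
t 20.98 p [457.8  65.   38.2] F [0.  0.3 0.1] w 15.8
x [ 0.  0. -1.] y [0.99 0.14 0.  ] z [ 0.14 -0.99 -0.  ] j [-0.11  0.39  1.88  0.    0.87 -0.26]
[ 0.21 -0.52 91.33]
```

View pics/wrist13.png

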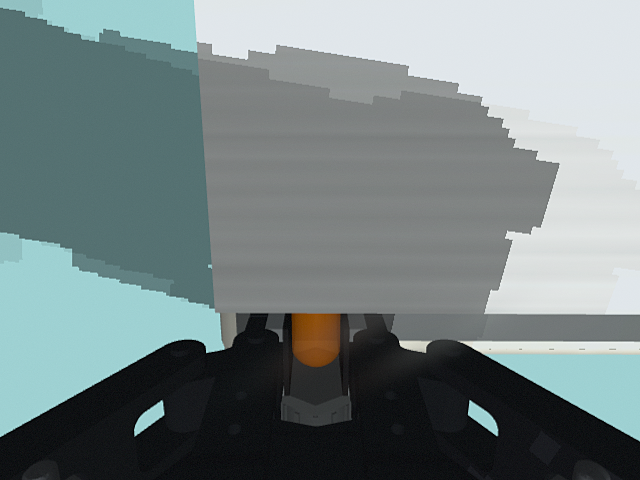

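Inserted 91 mm without any force. I'll release, rise over the cap, move behind it, close the jaws, then push the cap end.

```bash
python3 -m jog '[[[0,0,0,0,0,0],[0,0,0,0,0,0],[0,0,0,0,0,0],[-0.02,0,0,0,0,0],[-0.03,0,0,0,0,0],[0,0,0.04,0,0,0],[0,0,0.04,0,0,0]]]' 165; python3 -m jog '[[[0,0,0,0,0,0],[0,0,0,0,0,0],[0.02,0,0,0,0,0],[0.03,0,0,0,0,0],[0,0,0,0,0,0],[0,0,0,0,0,0]]]' 255
python3 - <<'E'
from h import *
s,M=st(); b1=np.array([454.4,85.4,82-44]);yaw=.145; f=np.array([-np.sin(yaw),np.cos(yaw),0])
print("to home push",M.T@(b1-45*f-s["eef_pos"]))
c=cap("wrist")
cv2.imwrite(f"pics/wrist14.png",c["image"][:,:,::-1])
E
```

```text
time_s: 21.9
eef_pos: [469.7, -15.7, 88.6]
ee_rot: [0.535, 0.462, 0.535, -0.462]
force: [0.9, 0.2, 0.7]
grip_width: 0.354
time_s: 22.65
eef_pos: [469.9, -14.3, 39.1]
ee_rot: [0.535, 0.462, 0.535, -0.462]
force: [-0.0, -0.2, -0.1]
grip_width: -0.001
t 22.65 p [469.9 -14.3  39.1] F [-0.  -0.2 -0.1] w -0.1
x [ 0. -0. -1.] y [0.99 0.14 0.  ] z [ 0.14 -0.99  0.  ] j [-0.28  0.41  1.85  0.    0.88 -0.43]
to home push [  1.09  -0.87 -55.92]
```

View pics/wrist14.png

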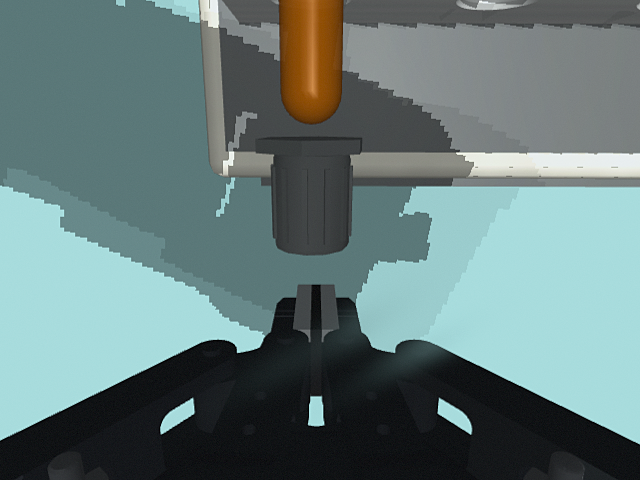

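The cap end (col ~312, row ~250) lies straight ahead of the closed fingers (col 316). Pushing.

```bash
python3 -m jog '[[[0,-0.001,-0.012,0,0,0],[0,0,-0.012,0,0,0],[0,0,-0.012,0,0,0],[0,0,-0.012,0,0,0],[0,0,0,0,0,0]]]'; python3 -m jog '[[[0,0,-0.003,0,0,0],[0,0,-0.003,0,0,0],[0,0,0,0,0,0],[0,0,0,0,0,0]]]'
python3 - <<'E'
from h import *
s,M=st(); b1=np.array([454.4,85.4,82-44]);yaw=.145; f=np.array([-np.sin(yaw),np.cos(yaw),0])
print("to home push",M.T@(b1-45*f-s["eef_pos"]))
c=cap("wrist")
cv2.imwrite(f"pics/wrist15.png",c["image"][:,:,::-1])
E
```

```text
time_s: 23.32
eef_pos: [461.3, 33.6, 38.2]
ee_rot: [0.535, 0.462, 0.535, -0.462]
force: [-0.8, 0.5, 0.0]
grip_width: 0.001
time_s: 23.82
eef_pos: [460.6, 38.5, 38.2]
ee_rot: [0.535, 0.463, 0.535, -0.463]
force: [-0.8, 0.1, 0.1]
grip_width: -0.001
t 23.82 p [460.6  38.5  38.2] F [-0.8  0.1  0.1] w -0.1
x [-0.  0. -1.] y [ 0.99  0.14 -0.  ] z [ 0.14 -0.99 -0.  ] j [-0.17  0.39  1.88  0.    0.87 -0.32]
to home push [ 0.18  0.61 -2.32]
```

View pics/wrist15.png

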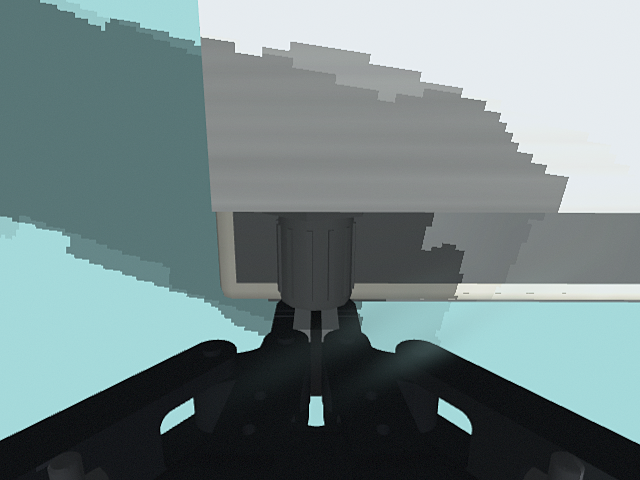

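```bash
python3 -m jog '[[[0,0,-0.002,0,0,0],[0,0,0,0,0,0],[0,0,0,0,0,0]]]'; python3 -m jog '[[[0,0,-0.002,0,0,0],[0,0,0,0,0,0],[0,0,0,0,0,0]]]'; python3 -m jog '[[[0,0,-0.002,0,0,0],[0,0,0,0,0,0],[0,0,0,0,0,0]]]'
```

```text
time_s: 24.25
eef_pos: [460.4, 40.3, 38.2]
ee_rot: [0.535, 0.462, 0.535, -0.463]
force: [0.6, -4.7, 0.1]
grip_width: -0.001
time_s: 24.62
eef_pos: [460.5, 40.3, 38.3]
ee_rot: [0.536, 0.461, 0.534, -0.463]
force: [-0.6, -19.2, -1.7]
grip_width: 0.004
time_s: 25.0
eef_pos: [460.5, 40.2, 38.3]
ee_rot: [0.537, 0.46, 0.533, -0.464]
force: [-1.5, -33.4, -3.1]
grip_width: -0.002
```

There is a hard stop at y=40.3 with force building to 33 N, at the predicted home position, so tube a is seated. Next is tube b.

```bash
python3 -m jog '[[[0,0,0.03,0,0,0],[0,0,0.03,0,0,0],[-0.035,0,0.02,0,0,0],[-0.035,0,0.04,0,0,0],[-0.035,0,0.04,0,0,0],[0,0,0.04,0.146,0,0],[0,0,0.02,0.146,0,0],[0,0,0,0,0,0],[0,0,0,0,0,0]]]' 165
python3 - <<'E'
from h import *
s,M=st()
u=np.array([.142,.99,0]); G=np.array([501.3,-257.6,-7])-38*u
print("to above", M.T@(G-s["eef_pos"]), "yaw",np.arctan2(M[1,1],M[0,1]))
c=cap("wrist"); t=cap("top")
cv2.imwrite(f"pics/wrist16.png",c["image"][:,:,::-1]);cv2.imwrite(f"pics/top16.png",t["image"][:,:,::-1])
E
```

```text
time_s: 26.12
eef_pos: [488.6, -172.4, 143.1]
ee_rot: [0.462, 0.535, 0.463, -0.535]
force: [1.6, 0.2, -0.2]
grip_width: 0.354
t 26.12 p [ 488.6 -172.4  143.1] F [ 1.6  0.2 -0.2] w 30.1
x [-0.  0. -1.] y [ 0.99 -0.14 -0.  ] z [-0.14 -0.99 -0.  ] j [-0.57  0.35  1.61  0.    1.18 -0.42]
to above [149.99  24.92 120.56] yaw -0.1441005552483286
```

View pics/wrist16.png

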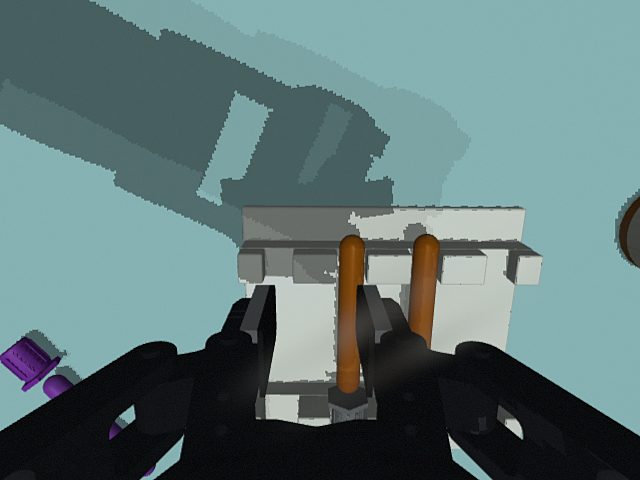

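View pics/top16.png

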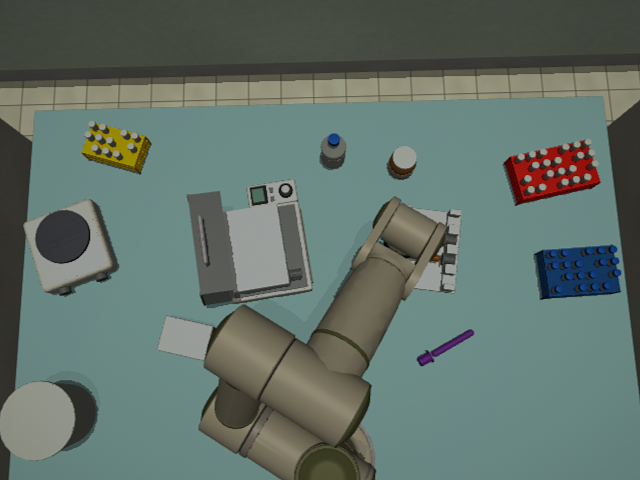

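Tube a's cap stands at the block face (top view 295,274), and tubes b and c are still in their slots. I'll move over b.

```bash
python3 -m jog '[[[0,0.0125,0.04,0,0,0],[0,0.0124,0.04,0,0,0],[0,0,0.0406,0,0,0],[0.02,0,0,0,0,0],[0.03,0,0,0,0,0],[0.03,0,0,0,0,0],[0.03,0,0,0,0,0],[0,0,0,0,0,0],[0,0,0,0,0,0]]]' 165
python3 - <<'E'
from h import *
s,M=st()
u=np.array([.142,.99,0]); G=np.array([501.3,-257.6,-7])-38*u
print("to", M.T@(G-s["eef_pos"]))
c=cap("wrist")
cv2.imwrite(f"pics/wrist17.png",c["image"][:,:,::-1])
for k in (60,0,-38): print(proj(c,np.array([501.3,-257.6,37])+k*u))
E
```

```text
time_s: 27.35
eef_pos: [496.3, -296.4, 34.5]
ee_rot: [0.463, 0.535, 0.462, -0.535]
force: [1.6, 0.2, -0.2]
grip_width: 0.353
t 27.35 p [ 496.3 -296.4   34.5] F [ 1.6  0.2 -0.2] w 30.0
x [ 0. -0. -1.] y [ 0.99 -0.14  0.  ] z [-0.14 -0.99  0.  ] j [-0.74  0.61  1.53  0.    1.01 -0.6 ]
to [41.52 -0.63 -1.15]
[313.65  34.21]
[314.31 193.84]
[314.67 280.11]
```

View pics/wrist17.png

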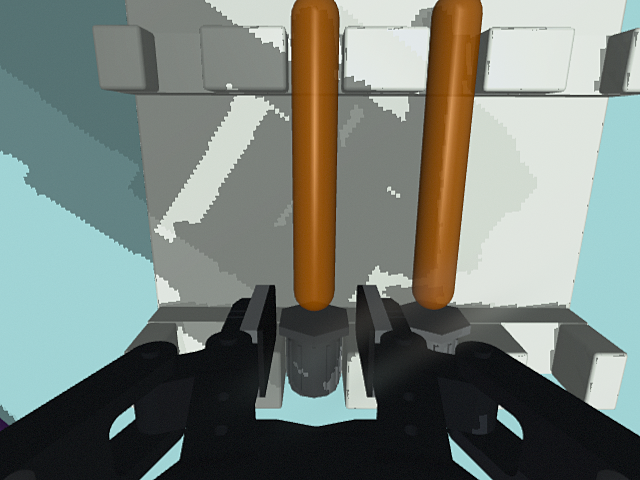

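Tube b is centred at column 315. I'll descend 41 mm, grip and lift.

```bash
python3 -m jog '[[[0.015,0,-0.001,0,0,0],[0.013,0,0,0,0,0],[0.013,0,0,0,0,0],[0,0,0,0,0,0],[0,0,0,0,0,0]]]' 165; python3 -m jog '[[[0,0,0,0,0,0],[0,0,0,0,0,0],[0,0,0,0,0,0],[0,0,0,0,0,0]]]' 255 60;  python3 -m jog '[[[-0.015,0,0,0,0,0],[-0.025,0,0,0,0,0],[-0.03,0,0,0,0,0],[-0.03,0,0,0,0,0],[0,0,0,-0.145,0,0],[0,0,0,-0.145,0,0],[0,0,0,0,0,0],[0,0,0,0,0,0]]]'
python3 - <<'E'
from h import *
s,M=st()
yaw=.145; f=np.array([-np.sin(yaw),np.cos(yaw),0]); b=np.array([505.9,92.8,82-44])
print("start",M.T@(b-(74+38+25)*f-s["eef_pos"]), "yaw now",np.arctan2(M[1,1],M[0,1]))
c=cap("wrist")
cv2.imwrite(f"pics/wrist18.png",c["image"][:,:,::-1])
E
```

```text
time_s: 28.02
eef_pos: [495.9, -295.5, -7.6]
ee_rot: [0.462, 0.535, 0.462, -0.535]
force: [-0.7, -0.4, 0.2]
grip_width: 0.355
time_s: 28.52
eef_pos: [496.1, -295.6, -7.2]
ee_rot: [0.462, 0.535, 0.462, -0.535]
force: [-0.5, -0.9, 5.4]
grip_width: 0.186
time_s: 29.52
eef_pos: [495.7, -295.3, 92.4]
ee_rot: [0.534, 0.464, 0.534, -0.464]
force: [-1.3, -0.7, -0.7]
grip_width: 0.182
t 29.52 p [ 495.7 -295.3   92.4] F [-1.3 -0.7 -0.7] w 15.4
x [ 0. -0. -1.] y [0.99 0.14 0.  ] z [ 0.14 -0.99  0.  ] j [-0.74  0.53  1.48 -0.    1.13 -0.88]
start [  54.43   64.97 -245.87] yaw now 0.14026921102277817
```

View pics/wrist18.png

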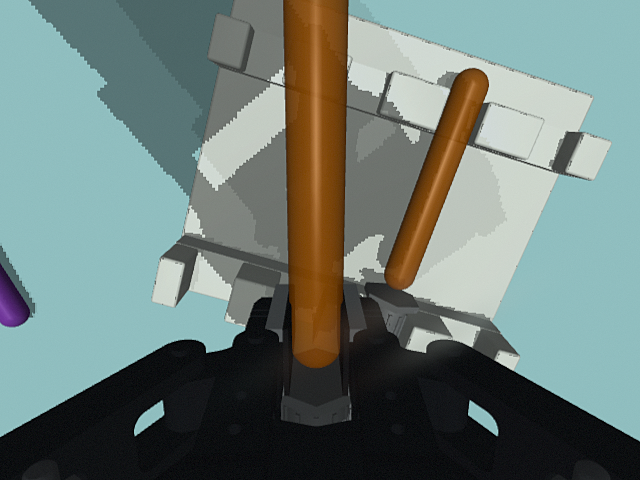

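```bash
python3 -m jog '[[[0,0.0108,-0.041,-0.004,0,0],[0,0.0108,-0.041,0,0,0],[0,0.0108,-0.041,0,0,0],[0,0.0108,-0.041,0,0,0],[0,0.0108,-0.041,0,0,0],[0,0.0108,-0.041,0,0,0],[0,0,0,0,0,0],[0,0,0,0,0,0],[0,0,0,0,0,0]]]'
cat > chk.py <<'E'
from h import *
import sys
k=int(sys.argv[1]); s,M=st()
yaw=.145; f=np.array([-np.sin(yaw),np.cos(yaw),0]); b=np.array([454.4+51.5*(k-1),85.4+7.4*(k-1),82-44])
print("tip at mouth",M.T@(b-112*f-s["eef_pos"]),"push home",M.T@(b-45.5*f-s["eef_pos"]), "yaw",np.arctan2(M[1,1],M[0,1]))
c=cap("scene"); p=np.array([proj(c,s["eef_pos"]+M@[-44,0,z]) for z in (-105,-25)])
im=c["image"]; hsv=cv2.cvtColor(im,cv2.COLOR_RGB2HSV); m=cv2.inRange(hsv,(5,120,60),(20,255,255))
for x in np.arange(np.ceil(p[1,0]),p[0,0]+3,3):
    y=np.interp(x,p[::-1,0],p[::-1,1]); col=np.nonzero(m[int(y)-8:int(y)+9,int(x)])[0]+int(y)-8
    print(int(x),"pred %.1f seen %.1f n%d"%(y,col.mean() if len(col) else -1,len(col)),end="; ")
print("tip pred",proj(c,s["eef_pos"]+M@[-44,0,-112]))
E
python3 chk.py 2
```

```text
time_s: 30.7
eef_pos: [524.0, -43.5, 92.2]
ee_rot: [0.535, 0.462, 0.535, -0.462]
force: [-0.5, 0.0, -0.6]
grip_width: 0.188
t 30.7 p [524.  -43.5  92.2] F [-0.5  0.  -0.6] w 16.0
x [ 0. -0. -1.] y [ 0.99  0.14 -0.  ] z [ 0.14 -0.99  0.  ] j [-0.31  0.43  1.64 -0.    1.07 -0.45]
tip at mouth [ 54.2    1.8  -25.49] push home [ 54.19   1.81 -91.99] yaw 0.14521705733960924
326 pred 219.2 seen 218.5 n8; 329 pred 221.8 seen 221.5 n6; 332 pred 224.3 seen 224.5 n6; 335 pred 226.8 seen 226.5 n6; 338 pred 229.4 seen 229.5 n6; 341 pred 231.9 seen 232.0 n7; 344 pred 234.4 seen 234.5 n6; 347 pred 236.9 seen 236.5 n6; tip pred [348.84 238.54]
```

```bash
python3 -m jog '[[[0.02,0.002,0,0,0,0],[0.02,0,0,0,0,0],[0.0145,0,0,0,0,0],[0,0,0,0,0,0],[0,0,0,0,0,0]]]'; python3 -m jog '[[[0,0,-0.01,0,0,0],[0,0,-0.01,0,0,0],[0,0,-0.006,0,0,0],[0,0,-0.006,0,0,0],[0,0,-0.006,0,0,0],[0,0,0,0,0,0]]]'; python3 chk.py 2
```

```text
time_s: 31.38
eef_pos: [526.4, -42.5, 38.3]
ee_rot: [0.536, 0.462, 0.535, -0.462]
force: [0.4, -0.9, -0.7]
grip_width: 0.187
time_s: 32.12
eef_pos: [520.3, -4.3, 37.7]
ee_rot: [0.535, 0.462, 0.535, -0.462]
force: [0.2, -0.5, 0.1]
grip_width: 0.187
t 32.12 p [520.3  -4.3  37.7] F [ 0.2 -0.5  0.1] w 15.9
x [-0.  0. -1.] y [ 0.99  0.15 -0.  ] z [ 0.15 -0.99 -0.  ] j [-0.23  0.5   1.71  0.    0.94 -0.38]
tip at mouth [-0.3  -0.29 13.84] push home [ -0.3   -0.13 -52.66] yaw 0.14743472267627306
335 pred 245.5 seen 245.5 n8; 338 pred 248.1 seen 248.5 n6; 341 pred 250.8 seen 251.0 n7; 344 pred 253.4 seen 253.0 n7; 347 pred 256.0 seen 253.5 n4; 350 pred 258.7 seen -1.0 n0; 353 pred 261.3 seen -1.0 n0; 356 pred 264.0 seen -1.0 n0; 359 pred 264.1 seen -1.0 n0; tip pred [358.13 265.84]
```

```bash
python3 -m jog '[[[0,0,-0.01,0,0,0],[0,0,-0.01,0,0,0],[0,0,-0.01,0,0,0],[0,0,-0.01,0,0,0],[0,0,0,0,0,0]]]'; python3 -m jog '[[[0,0,-0.01,0,0,0],[0,0,-0.01,0,0,0],[0,0,-0.01,0,0,0],[0,0,-0.008,0,0,0],[0,0,0,0,0,0]]]'; python3 -m jog '[[[0,0,0,0,0,0],[0,0,0,0,0,0],[0,0,0,0,0,0],[-0.02,0,0,0,0,0],[-0.03,0,0,0,0,0],[0,0,0.04,0,0,0],[0,0,0.04,0,0,0]]]' 165; python3 -m jog '[[[0,0,0,0,0,0],[0,0,0,0,0,0],[0.02,0,0,0,0,0],[0.03,0,0,0,0,0],[0,0,0,0,0,0],[0,0,0,0,0,0]]]' 255
python3 - <<'E'
from h import *
c=cap("wrist")
cv2.imwrite(f"pics/wrist19.png",c["image"][:,:,::-1])
E
python3 chk.py 2 | grep -v pred
```

```text
time_s: 32.8
eef_pos: [514.4, 35.7, 37.7]
ee_rot: [0.536, 0.462, 0.536, -0.462]
force: [0.0, 0.2, -0.5]
grip_width: 0.188
time_s: 33.42
eef_pos: [508.9, 73.1, 37.7]
ee_rot: [0.536, 0.462, 0.536, -0.462]
force: [0.5, 0.0, -1.7]
grip_width: 0.187
time_s: 34.3
eef_pos: [521.0, -7.5, 88.1]
ee_rot: [0.536, 0.462, 0.535, -0.462]
force: [0.3, -0.4, -1.4]
grip_width: 0.353
time_s: 35.05
eef_pos: [521.2, -6.2, 38.7]
ee_rot: [0.536, 0.462, 0.535, -0.462]
force: [0.3, -1.0, 1.5]
grip_width: 0.003
t 35.1 p [521.4  -6.4  38.9] F [-0.5 -0.5 -0.2] w -0.1
x [ 0. -0. -1.] y [0.99 0.15 0.  ] z [ 0.15 -0.99  0.  ] j [-0.24  0.5   1.7   0.    0.94 -0.38]
tip at mouth [ 0.93 -1.03 11.62] push home [  0.88  -0.86 -54.88] yaw 0.14754667393094664
```

View pics/wrist19.png

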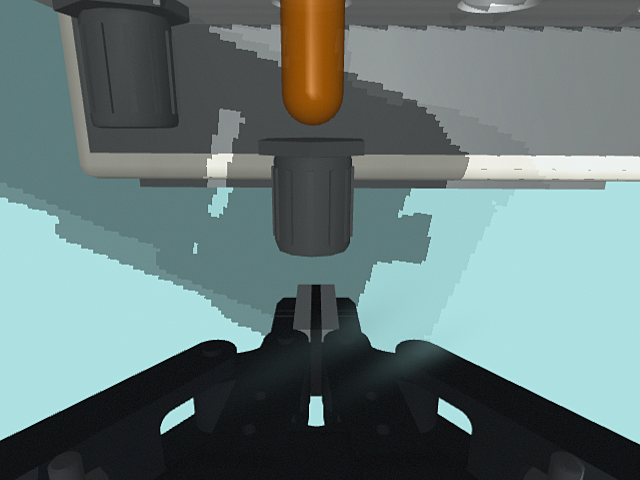

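Tube b is part way in and tube a's cap is seated at the face at left. I'll push b.

```bash
python3 -m jog '[[[0,-0.001,-0.012,0,0,0],[0,0,-0.012,0,0,0],[0,0,-0.012,0,0,0],[0,0,-0.012,0,0,0],[0,0,0,0,0,0]]]'; python3 -m jog '[[[0,0,-0.003,0,0,0],[0,0,-0.003,0,0,0],[0,0,0,0,0,0],[0,0,0,0,0,0]]]';python3 -m jog '[[[0,0,-0.002,0,0,0],[0,0,0,0,0,0],[0,0,0,0,0,0]]]'; python3 -m jog '[[[0,0,-0.002,0,0,0],[0,0,0,0,0,0],[0,0,0,0,0,0]]]';python3 chk.py 2 | grep -v pred
```

```text
time_s: 35.78
eef_pos: [512.4, 41.7, 37.7]
ee_rot: [0.536, 0.462, 0.536, -0.462]
force: [-0.1, -0.6, 0.5]
grip_width: 0.002
time_s: 36.28
eef_pos: [511.8, 46.6, 37.7]
ee_rot: [0.535, 0.462, 0.535, -0.462]
force: [-0.6, -0.7, 0.3]
grip_width: 0.0
time_s: 36.65
eef_pos: [511.7, 47.6, 37.7]
ee_rot: [0.536, 0.462, 0.535, -0.462]
force: [-0.7, -6.9, 0.5]
grip_width: 0.002
time_s: 37.02
eef_pos: [511.7, 47.5, 37.8]
ee_rot: [0.537, 0.461, 0.534, -0.463]
force: [0.0, -19.7, -1.4]
grip_width: 0.001
t 37.02 p [511.7  47.5  37.8] F [  0.  -19.7  -1.4] w 0.1
x [ 0.   -0.01 -1.  ] y [ 0.99  0.15 -0.  ] z [ 0.15 -0.99  0.01] j [-0.13  0.49  1.73 -0.01  0.93 -0.28]
tip at mouth [ 0.09  0.65 66.37] push home [-0.24  0.81 -0.13] yaw 0.1473750813771063
```

Tube b is home: hard stop, 20 N, 0.1 mm from the predicted place. Next is tube c.

```bash
python3 -m jog '[[[0,0,0.03,0,0,0],[0,0,0.03,0,0,0],[-0.035,0,0.02,0,0,0],[-0.035,0,0.04,0,0,0],[-0.035,0,0.04,0,0,0],[0,0,0.04,0.146,0,0],[0,0,0.02,0.145,0,0],[0,0,0,0,0,0],[0,0,0,0,0,0]]]' 165
python3 - <<'E'
from h import *
s,M=st()
u=np.array([.142,.99,0]); G=np.array([553.7,-264.6,-7])-38*u
print("to above", M.T@(G-s["eef_pos"]), "yaw",np.arctan2(M[1,1],M[0,1]))
c=cap("wrist")
cv2.imwrite(f"pics/wrist20.png",c["image"][:,:,::-1])
E
```

```text
time_s: 38.2
eef_pos: [540.5, -166.3, 142.6]
ee_rot: [0.463, 0.534, 0.464, -0.534]
force: [0.4, -0.5, -0.4]
grip_width: 0.353
t 38.2 p [ 540.5 -166.3  142.6] F [ 0.4 -0.5 -0.4] w 30.0
x [-0.  0. -1.] y [ 0.99 -0.14 -0.  ] z [-0.14 -0.99 -0.  ] j [-0.51  0.45  1.46  0.    1.23 -0.37]
to above [149.55  26.88 133.49] yaw -0.1407275425396619
```

View pics/wrist20.png

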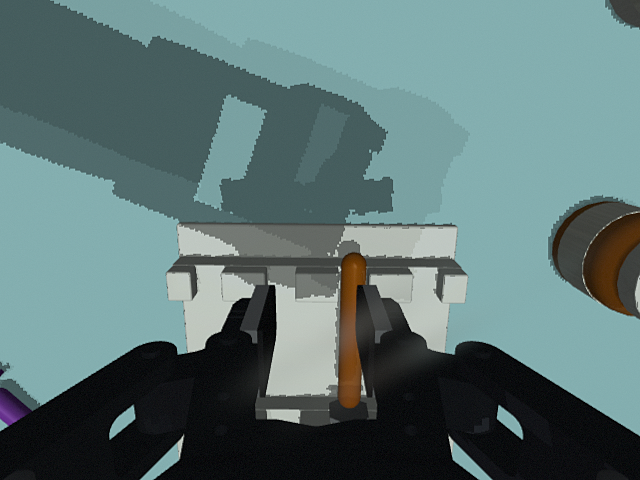

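```bash
python3 -m jog '[[[0,0.0135,0.0445,0,0,0],[0,0.0134,0.0445,0,0,0],[0,0,0.0445,0,0,0],[0.02,0,0,0,0,0],[0.03,0,0,0,0,0],[0.03,0,0,0,0,0],[0.03,0,0,0,0,0],[0,0,0,0,0,0],[0,0,0,0,0,0]]]' 165
python3 - <<'E'
from h import *
s,M=st()
u=np.array([.142,.99,0]); G=np.array([553.7,-264.6,-7])-38*u
print("to", M.T@(G-s["eef_pos"]))
c=cap("wrist")
cv2.imwrite(f"pics/wrist21.png",c["image"][:,:,::-1])
for k in (60,0,-38): print(proj(c,np.array([553.7,-264.6,37])+k*u))
E
```

```text
time_s: 39.38
eef_pos: [548.8, -303.2, 34.1]
ee_rot: [0.464, 0.534, 0.462, -0.534]
force: [0.9, -0.2, 0.4]
grip_width: 0.356
t 39.38 p [ 548.8 -303.2   34.1] F [ 0.9 -0.2  0.4] w 30.2
x [ 0. -0. -1.] y [ 0.99 -0.14  0.  ] z [-0.14 -0.99  0.  ] j [-0.69  0.7   1.36  0.    1.08 -0.55]
to [41.13 -0.68 -0.89]
[314.43  34.76]
[314.53 194.63]
[314.58 281.  ]
```

View pics/wrist21.png

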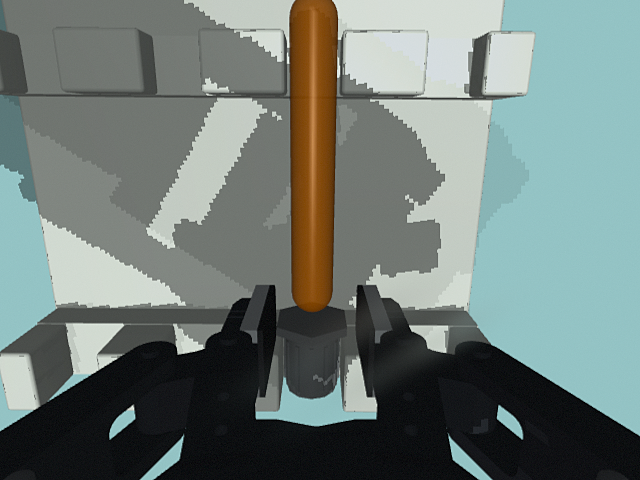

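Tube c is at column 313, less than 1 mm off the jaw centre. Gripping.

```bash
python3 -m jog '[[[0.015,-0.001,-0.001,0,0,0],[0.013,0,0,0,0,0],[0.013,0,0,0,0,0],[0,0,0,0,0,0],[0,0,0,0,0,0]]]' 165; python3 -m jog '[[[0,0,0,0,0,0],[0,0,0,0,0,0],[0,0,0,0,0,0],[0,0,0,0,0,0]]]' 255 60;  python3 -m jog '[[[-0.015,0,0,0,0,0],[-0.025,0,0,0,0,0],[-0.03,0,0,0,0,0],[-0.03,0,0,0,0,0],[0,0,0,-0.142,0,0],[0,0,0,-0.142,0,0],[0,0,0,0,0,0],[0,0,0,0,0,0]]]'
python3 - <<'E'
from h import *
s,M=st()
yaw=.145; f=np.array([-np.sin(yaw),np.cos(yaw),0]); b=np.array([557.4,100.2,82-44])
print("start",M.T@(b-(74+38+25)*f-s["eef_pos"]), "yaw now",np.arctan2(M[1,1],M[0,1]))
c=cap("wrist")
cv2.imwrite(f"pics/wrist22.png",c["image"][:,:,::-1])
E
```

```text
time_s: 40.05
eef_pos: [547.3, -302.3, -8.1]
ee_rot: [0.463, 0.535, 0.463, -0.535]
force: [-0.7, 0.0, -0.2]
grip_width: 0.357
time_s: 40.55
eef_pos: [547.5, -302.3, -7.7]
ee_rot: [0.463, 0.535, 0.462, -0.535]
force: [-0.0, -0.2, 5.0]
grip_width: 0.186
time_s: 41.55
eef_pos: [547.1, -302.0, 91.9]
ee_rot: [0.533, 0.465, 0.533, -0.465]
force: [-0.7, -0.7, -0.7]
grip_width: 0.187
t 41.55 p [ 547.1 -302.    91.9] F [-0.7 -0.7 -0.7] w 15.9
x [-0.  0. -1.] y [ 0.99  0.14 -0.  ] z [ 0.14 -0.99 -0.  ] j [-0.69  0.63  1.32  0.    1.2  -0.83]
start [  53.9    66.31 -260.02] yaw now 0.13731665888044411
```

View pics/wrist22.png

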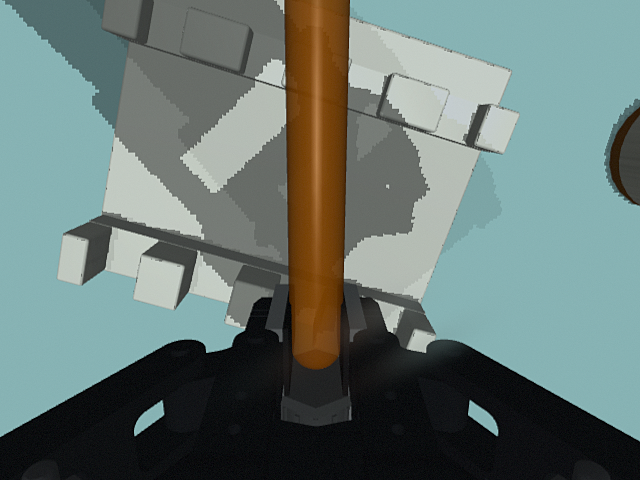

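```bash
python3 -m jog '[[[0,0.0115,-0.0433,-0.008,0,0],[0,0.0115,-0.0433,0,0,0],[0,0.0115,-0.0433,0,0,0],[0,0.0115,-0.0433,0,0,0],[0,0.0115,-0.0433,0,0,0],[0,0.0115,-0.0433,0,0,0],[0,0,0,0,0,0],[0,0,0,0,0,0],[0,0,0,0,0,0]]]'; python3 chk.py 3
```

```text
time_s: 42.72
eef_pos: [577.4, -36.1, 91.7]
ee_rot: [0.535, 0.462, 0.535, -0.462]
force: [0.1, 0.7, -0.5]
grip_width: 0.184
t 42.73 p [577.4 -36.1  91.7] F [ 0.1  0.7 -0.5] w 15.7
x [-0. -0. -1.] y [ 0.99  0.15 -0.  ] z [ 0.15 -0.99  0.  ] j [-0.26  0.54  1.48 -0.    1.13 -0.41]
tip at mouth [ 53.67  -0.05 -25.82] push home [ 53.66   0.02 -92.32] yaw 0.14612647420783378
307 pred 227.9 seen 227.0 n9; 310 pred 230.6 seen 230.5 n6; 313 pred 233.3 seen 233.0 n7; 316 pred 236.0 seen 236.0 n7; 319 pred 238.7 seen 239.0 n7; 322 pred 241.4 seen 241.0 n7; 325 pred 244.1 seen 244.5 n8; 328 pred 246.6 seen 246.0 n5; tip pred [329.81 248.39]
```

```bash
python3 -m jog '[[[0.02,0,0,0,0,0],[0.02,0,0,0,0,0],[0.014,0,0,0,0,0],[0,0,0,0,0,0],[0,0,0,0,0,0]]]'; python3 -m jog '[[[0,0,-0.01,0,0,0],[0,0,-0.01,0,0,0],[0,0,-0.006,0,0,0],[0,0,-0.006,0,0,0],[0,0,-0.006,0,0,0],[0,0,0,0,0,0]]]'; python3 chk.py 3
```

```text
time_s: 43.4
eef_pos: [577.9, -35.3, 38.4]
ee_rot: [0.536, 0.462, 0.535, -0.462]
force: [-0.5, -0.3, -0.4]
grip_width: 0.19
time_s: 44.15
eef_pos: [571.8, 3.0, 37.7]
ee_rot: [0.536, 0.462, 0.536, -0.462]
force: [0.0, -0.4, -0.3]
grip_width: 0.187
t 44.15 p [571.8   3.   37.7] F [ 0.  -0.4 -0.3] w 15.9
x [-0.  0. -1.] y [ 0.99  0.15 -0.  ] z [ 0.15 -0.99 -0.  ] j [-0.2   0.59  1.54  0.    1.01 -0.35]
tip at mouth [-0.32 -0.21 13.72] push home [ -0.32   0.03 -52.78] yaw 0.14848749368316908
318 pred 254.9 seen 254.5 n8; 321 pred 257.7 seen 258.0 n7; 324 pred 260.5 seen 261.0 n7; 327 pred 263.3 seen 262.5 n8; 330 pred 266.1 seen 263.5 n4; 333 pred 268.9 seen -1.0 n0; 336 pred 271.7 seen -1.0 n0; 339 pred 273.9 seen -1.0 n0; tip pred [340.32 275.68]
```

```bash
python3 -m jog '[[[0,0,-0.01,0,0,0],[0,0,-0.01,0,0,0],[0,0,-0.01,0,0,0],[0,0,-0.01,0,0,0],[0,0,0,0,0,0]]]'; python3 -m jog '[[[0,0,-0.01,0,0,0],[0,0,-0.01,0,0,0],[0,0,-0.01,0,0,0],[0,0,-0.008,0,0,0],[0,0,0,0,0,0]]]'; python3 -m jog '[[[0,0,0,0,0,0],[0,0,0,0,0,0],[0,0,0,0,0,0],[-0.02,0,0,0,0,0],[-0.03,0,0,0,0,0],[0,0,0.04,0,0,0],[0,0,0.04,0,0,0]]]' 165; python3 -m jog '[[[0,0,0,0,0,0],[0,0,0,0,0,0],[0.02,0,0,0,0,0],[0.03,0,0,0,0,0],[0,0,0,0,0,0],[0,0,0,0,0,0]]]' 255
python3 - <<'E'
from h import *
c=cap("wrist")
cv2.imwrite(f"pics/wrist23.png",c["image"][:,:,::-1])
E
python3 chk.py 3 | grep -v pred
```

```text
time_s: 44.82
eef_pos: [565.8, 43.0, 37.7]
ee_rot: [0.536, 0.461, 0.536, -0.461]
force: [-0.6, 0.1, -1.4]
grip_width: 0.181
time_s: 45.45
eef_pos: [560.2, 80.3, 37.7]
ee_rot: [0.536, 0.461, 0.536, -0.461]
force: [0.2, -0.4, -0.6]
grip_width: 0.186
time_s: 46.32
eef_pos: [572.4, -0.3, 88.1]
ee_rot: [0.536, 0.462, 0.536, -0.461]
force: [0.8, -0.0, -0.4]
grip_width: 0.355
time_s: 47.08
eef_pos: [572.7, 1.1, 38.8]
ee_rot: [0.536, 0.462, 0.535, -0.461]
force: [1.0, -0.5, 1.1]
grip_width: 0.002
t 47.12 p [572.8   0.9  39. ] F [ 0.5 -0.  -0.1] w 0.0
x [ 0. -0. -1.] y [0.99 0.15 0.  ] z [ 0.15 -0.99  0.  ] j [-0.2   0.59  1.54  0.    1.01 -0.35]
tip at mouth [ 1.03 -0.96 11.52] push home [  0.98  -0.73 -54.98] yaw 0.1485873731358751
```

View pics/wrist23.png

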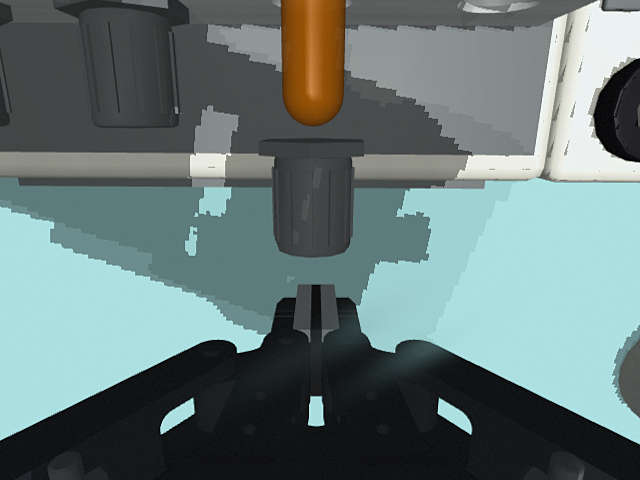

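Tube c is in line and part way in. Pushing.

```bash
python3 -m jog '[[[0,-0.001,-0.012,0,0,0],[0,0,-0.012,0,0,0],[0,0,-0.012,0,0,0],[0,0,-0.012,0,0,0],[0,0,0,0,0,0]]]'; python3 -m jog '[[[0,0,-0.003,0,0,0],[0,0,-0.003,0,0,0],[0,0,0,0,0,0],[0,0,0,0,0,0]]]';python3 -m jog '[[[0,0,-0.002,0,0,0],[0,0,0,0,0,0],[0,0,0,0,0,0]]]'; python3 -m jog '[[[0,0,-0.002,0,0,0],[0,0,0,0,0,0],[0,0,0,0,0,0]]]';python3 chk.py 3 | grep -v pred
```

```text
time_s: 47.8
eef_pos: [563.8, 49.0, 37.7]
ee_rot: [0.536, 0.461, 0.536, -0.461]
force: [-0.0, 0.5, -0.2]
grip_width: 0.001
time_s: 48.3
eef_pos: [563.2, 53.8, 37.7]
ee_rot: [0.536, 0.462, 0.536, -0.462]
force: [1.3, 0.2, 0.2]
grip_width: 0.001
time_s: 48.68
eef_pos: [563.0, 54.9, 37.7]
ee_rot: [0.536, 0.461, 0.535, -0.462]
force: [-0.2, -6.0, -0.5]
grip_width: -0.001
time_s: 49.05
eef_pos: [563.1, 54.9, 37.8]
ee_rot: [0.537, 0.461, 0.534, -0.463]
force: [0.9, -16.4, -1.3]
grip_width: 0.001
t 49.05 p [563.1  54.9  37.8] F [  0.9 -16.4  -1.3] w 0.1
x [ 0.   -0.01 -1.  ] y [ 0.99  0.15 -0.  ] z [ 0.15 -0.99  0.01] j [-0.11  0.58  1.56 -0.01  1.   -0.25]
tip at mouth [ 0.08  0.75 66.32] push home [-0.23  0.94 -0.18] yaw 0.14782365776917655
```

All three are home by the same test. I'll retreat up, turn the jaws fore-aft, and verify before shutting.

```bash
python3 -m jog '[[[0,0,0.03,0,0,0],[0,0,0.03,0,0,0],[-0.05,0,0.02,0,0,0],[-0.05,0,0,0,0,0],[-0.05,0,0,0,0,0],[-0.05,0,0,0,0,0],[-0.05,0,0,0,0,0],[-0.05,0,0,0,0,0],[0,0,0,0,0,0],[0,0,0,0,0,0]]]' 195;  python3 -m jog '[[[0,0,0,-0.1742,0,0],[0,0,0,-0.1742,0,0],[0,0,0,-0.1742,0,0],[0,0,0,-0.1742,0,0],[0,0,0,-0.1742,0,0],[0,0,0,-0.1742,0,0],[0,0,0,-0.1742,0,0],[0,0,0,-0.1742,0,0],[0,0,0,-0.1742,0,0],[0,0,0,0,0,0],[0,0,0,0,0,0]]]'
python3 - <<'E'
from h import *
s,M=st()
print("to bar +60",M.T@(np.array([509.4,261.9,340])-s["eef_pos"]), "yaw",np.arctan2(M[1,1],M[0,1]))
for n in("wrist","top","scene"):
  c=cap(n);cv2.imwrite(f"pics/{n}24.png",c["image"][:,:,::-1])
  if n=="wrist": 
    f=np.array([-.1445,.9895,0])
    for k in range(3):
        b=np.array([454.4+51.5*k,85.4+7.4*k,82]); print([proj(c,b-d*f).round(0) for d in (0,4,34)])
E
```

```text
time_s: 50.35
eef_pos: [574.2, -21.2, 336.7]
ee_rot: [0.535, 0.461, 0.536, -0.462]
force: [0.0, -0.2, -1.8]
grip_width: 0.237
time_s: 51.72
eef_pos: [574.2, -21.2, 337.0]
ee_rot: [0.705, -0.05, 0.706, 0.05]
force: [0.1, -0.0, 0.1]
grip_width: 0.231
t 51.73 p [574.2 -21.2 337. ] F [ 0.1 -0.   0.1] w 19.6
x [-0.  0. -1.] y [-0.14  0.99  0.  ] z [ 0.99  0.14 -0.  ] j [-0.24  0.38  1.06 -0.    1.7  -1.95]
to bar +60 [ -2.87 289.45 -24.22] yaw 1.7124709575024541
[array([441.,  83.]), array([437.,  83.]), array([406.,  83.])]
[array([437., 138.]), array([433., 138.]), array([403., 138.])]
[array([433., 189.]), array([429., 189.]), array([400., 189.])]
```

View pics/wrist24.png

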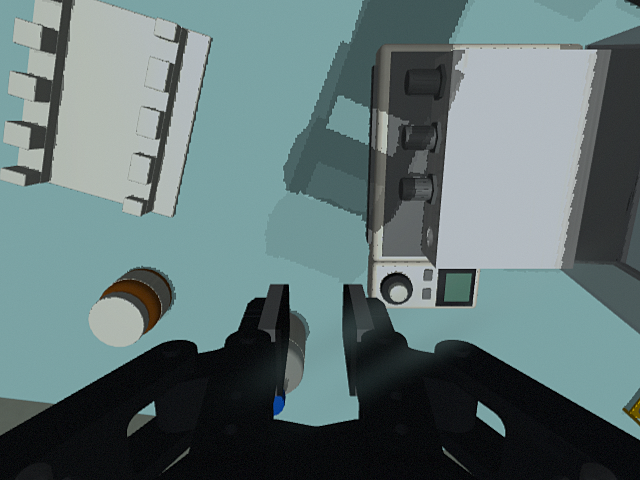

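View pics/top24.png

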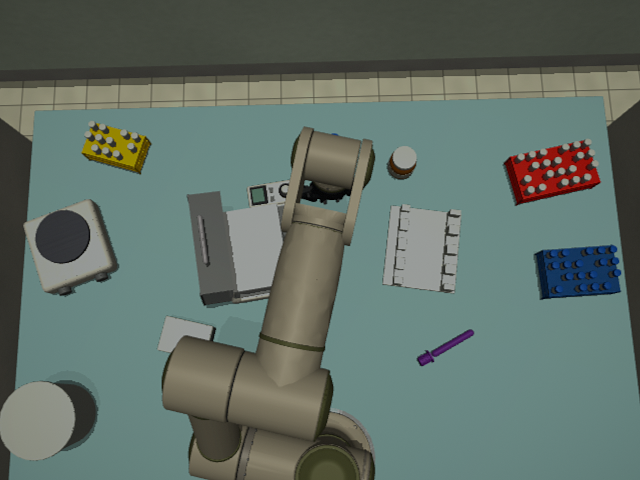

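The three caps end at columns 405, 401 and 399 (predicted 406, 403, 400 for home), and the tray is empty. I'll go back over the bar to shut the hood.

```bash
python3 -m jog '[[[0,0.0483,-0.004,0,0,0],[0,0.0483,-0.004,0,0,0],[0,0.0483,-0.004,0,0,0],[0,0.0483,-0.004,0,0,0],[0,0.0483,-0.004,0,0,0],[0,0.0480,-0.004,0,0,0],[0,0,0,0,0,0],[0,0,0,0,0,0],[0,0,0,0,0,0]]]' 185
python3 - <<'E'
from h import *
s,M=st()
print("to bar",M.T@(np.array([509.4,261.9,264])-s["eef_pos"]), "yaw",np.arctan2(M[1,1],M[0,1]))
for n in("wrist",):
  c=cap(n);cv2.imwrite(f"pics/{n}25.png",c["image"][:,:,::-1])
w=dict(c); t=cap("top")
E
```

```text
time_s: 53.0
eef_pos: [509.2, 260.7, 337.7]
ee_rot: [0.705, -0.051, 0.705, 0.05]
force: [-0.5, 0.3, -0.4]
grip_width: 0.276
t 53.0 p [509.2 260.7 337.7] F [-0.5  0.3 -0.4] w 23.5
x [ 0. -0. -1.] y [-0.14  0.99 -0.  ] z [ 0.99  0.14 -0.  ] j [ 0.27  0.38  1.07 -0.    1.69 -1.45]
to bar [73.69  1.22  0.36] yaw 1.7139442771609812
```

View pics/wrist25.png

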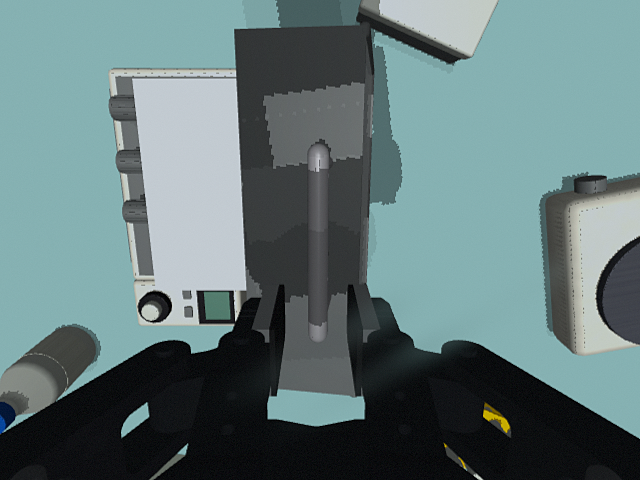

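```bash
python3 -m jog '[[[0.02,0.001,0,0,0,0],[0.025,0,0,0,0,0],[0.025,0,0,0,0,0],[0,0,0,0,0,0],[0,0,0,0,0,0]]]' 190; python3 -m jog '[[[0,0,0,0,0,0],[0,0,0,0,0,0],[0,0,0,0,0,0],[0,0,0,0,0,0]]]' 255 40
python3 - <<'E'
from h import *
s,M=st()
a0=1.629;prev=246*np.array([np.cos(a0),np.sin(a0)])
for q in a0-0.1187*np.arange(1,13):
    c=246*np.array([np.cos(q),np.sin(q)]); d=c-prev; print(round(q-.2047,2),"x %.1f  y %.1f"%(-d[1],-d[0])); prev=c
E
```

```text
time_s: 53.72
eef_pos: [509.2, 262.5, 269.0]
ee_rot: [0.706, -0.051, 0.705, 0.051]
force: [0.0, 0.1, 0.3]
grip_width: 0.252
time_s: 54.22
eef_pos: [509.2, 262.7, 269.3]
ee_rot: [0.706, -0.051, 0.704, 0.051]
force: [0.1, -0.9, 6.9]
grip_width: 0.1
t 54.23 p [509.2 262.7 269.3] F [ 0.1 -0.9  6.9] w 8.5
x [ 0.  0. -1.] y [-0.14  0.99  0.  ] z [0.99 0.14 0.  ] j [ 0.27  0.38  1.23 -0.    1.52 -1.44]
1.31 x 0.0  y -29.2
1.19 x 3.5  y -29.0
1.07 x 6.9  y -28.4
0.95 x 10.2  y -27.3
0.83 x 13.4  y -25.9
0.71 x 16.3  y -24.2
0.59 x 19.1  y -22.1
0.47 x 21.6  y -19.7
0.36 x 23.8  y -17.0
0.24 x 25.6  y -14.0
0.12 x 27.1  y -10.9
-0.0 x 28.2  y -7.6
```

```bash
python3 -m jog '[[[0,-0.0146,0,0,0,0],[0,-0.0146,0,0,0,0],[0.0035,-0.029,0,0,0,0],[0.0069,-0.0284,0,0,0,0],[0.0102,-0.0273,0,0,0,0],[0,0,0,0,0,0]]]'; python3 -m jog '[[[0.0134,-0.0259,0,0,0,0],[0.0163,-0.0242,0,0,0,0],[0.0191,-0.0221,0,0,0,0],[0.0216,-0.0197,0,0,0,0],[0,0,0,0,0,0],[0,0,0,0,0,0]]]'
python3 - <<'E'
from h import *
s,M=st()
cv2.imwrite("pics/scene26.png",cap("scene")["image"][:,:,::-1])
E
```

```text
time_s: 54.98
eef_pos: [526.0, 146.7, 249.6]
ee_rot: [0.707, -0.052, 0.704, 0.049]
force: [-4.4, -9.5, 15.1]
grip_width: 0.066
time_s: 55.72
eef_pos: [538.6, 59.5, 177.4]
ee_rot: [0.706, -0.051, 0.705, 0.051]
force: [-0.9, 0.4, -0.0]
grip_width: -0.001
t 55.73 p [538.6  59.5 177.4] F [-0.9  0.4 -0. ] w -0.1
x [ 0.  0. -1.] y [-0.14  0.99  0.  ] z [0.99 0.14 0.  ] j [-0.11  0.37  1.49  0.    1.28 -1.82]
```

View pics/scene26.png

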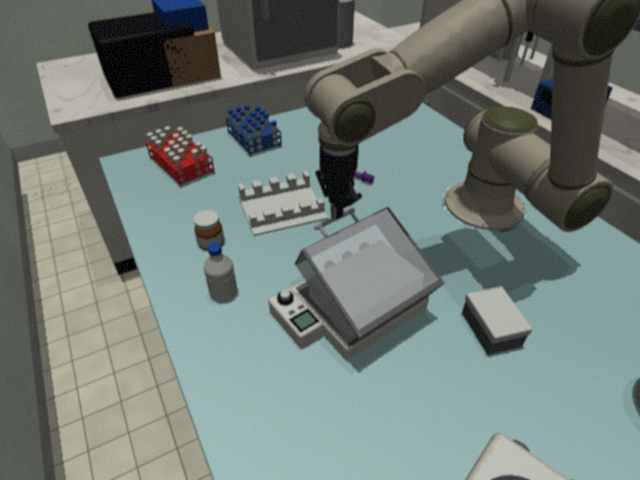

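The fingers slipped off the bar and the hood stands about half way down. I'll look and regrip.

```bash
python3 -m jog '[[[-0.03,0,0,0,0,0],[-0.03,0,0,0,0,0],[0,0,0,0,0,0],[0,0,0,0,0,0],[0,0,0,0,0,0]]]' 185
python3 - <<'E'
from h import *
s,M=st()
w=cap("wrist");c=cap("scene")
cv2.imwrite("pics/w27.png",w["image"][:,:,::-1])
cv2.imwrite("pics/s27.png",cv2.resize(c["image"][180:300,280:440,::-1],None,fx=5,fy=5,interpolation=cv2.INTER_CUBIC))
E
```

```text
time_s: 56.4
eef_pos: [538.0, 59.3, 235.9]
ee_rot: [0.705, -0.051, 0.706, 0.051]
force: [-0.2, -0.1, -0.9]
grip_width: 0.273
t 56.4 p [538.   59.3 235.9] F [-0.2 -0.1 -0.9] w 23.2
x [-0.  0. -1.] y [-0.14  0.99  0.  ] z [ 0.99  0.14 -0.  ] j [-0.11  0.33  1.39 -0.    1.42 -1.82]
```

View pics/w27.png

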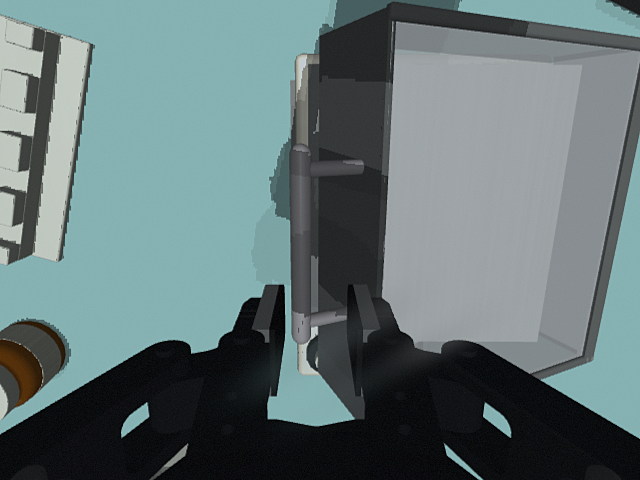

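View pics/s27.png

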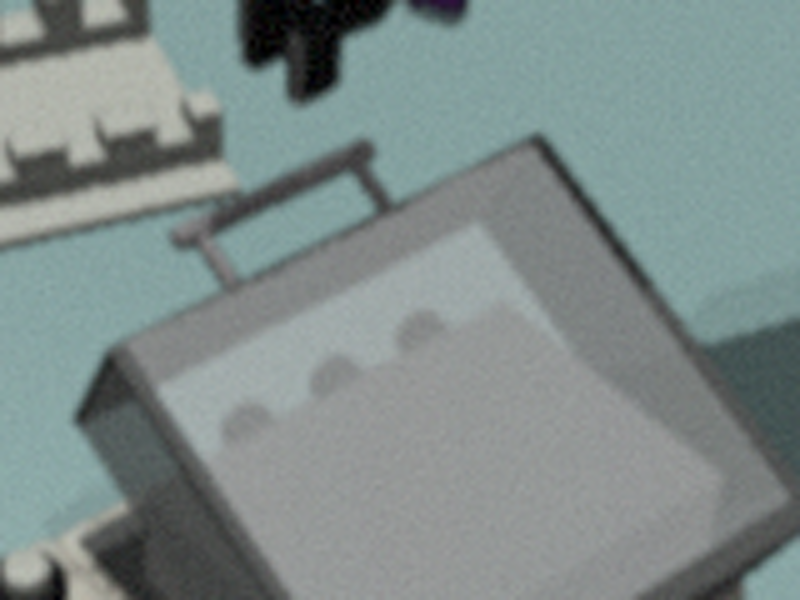

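Run:
```python
from h import *
s,M=st();w=cap("wrist");c=cap("scene")
a,e1=tri(w,(301,149),c,(353.5,209.8));b,e2=tri(w,(300,341),c,(315.5,227.6))
m=(a+b)/2;print(a,e1,b,e2,np.linalg.norm(a-b),m)
hi=np.array([510.6,247.7]); f=np.array([-.1445,.9895])
# radius check from hinge estimate
for z in (m[2],):print("horiz",np.dot(hi-m[:2],f),"r",np.hypot(np.dot(hi-m[:2],f),z-50),"q",np.arcsin((z-50)/246)-.2047)
print("tool",M.T@(m+[0,0,-36]-s["eef_pos"]))
```

```text
t 56.5 p [538.2  59.2 236.1] F [-1.   0.4 -0. ] w 23.1
x [-0.  0. -1.] y [-0.14  0.99  0.  ] z [ 0.99  0.14 -0.  ] j [-0.11  0.33  1.39  0.    1.42 -1.82]
[485.37  44.58 194.43] 0.7090539864015553 [590.02  59.43 197.35] 3.239765165777116 105.73425950229743 [537.69  52.   195.89]
horiz 197.55815237372573 r 245.5862484903935 q 0.43013127737444845
tool [76.17 -7.03 -1.42]
```

The triangulated bar is 245.6 mm from the hinge (246 given), so hood ≈ 0.43 rad. I'll regrip deeper and firmer.

```bash
python3 -m jog '[[[0.02,-0.007,0.001,0,0,0],[0.02,0,0,0,0,0],[0.02,0,0,0,0,0],[0.018,0,0,0,0,0],[0,0,0,0,0,0],[0,0,0,0,0,0]]]' 192; python3 -m jog '[[[0,0,0,0,0,0],[0,0,0,0,0,0],[0,0,0,0,0,0],[0,0,0,0,0,0]]]' 255 60; python3 -m jog '[[[0.011,-0.007,0,0,0,0],[0.011,-0.0075,0,0,0,0],[0.0117,-0.006,0,0,0,0],[0.0117,-0.006,0,0,0,0],[0,0,0,0,0,0]]]'
```

```text
time_s: 57.35
eef_pos: [540.8, 52.2, 159.5]
ee_rot: [0.706, -0.051, 0.705, 0.051]
force: [0.1, -0.2, 0.4]
grip_width: 0.247
time_s: 57.85
eef_pos: [541.0, 51.5, 159.7]
ee_rot: [0.706, -0.052, 0.705, 0.051]
force: [-1.5, -6.1, 4.7]
grip_width: 0.103
time_s: 58.48
eef_pos: [544.7, 25.2, 113.0]
ee_rot: [0.706, -0.051, 0.705, 0.051]
force: [2.5, -5.9, 0.7]
grip_width: 0.1
```

```bash
python3 -m jog '[[[0.0124,-0.005,0,0,0,0],[0.0124,-0.0046,0,0,0,0],[0.01,-0.003,0,0,0,0],[0,0,0,0,0,0],[0,0,0,0,0,0]]]'; python3 -m jog '[[[0.005,-0.0015,0,0,0,0],[0.005,-0.0015,0,0,0,0],[0,0,0,0,0,0]]]'; python3 -m jog '[[[0.004,-0.001,0,0,0,0],[0.002,0,0,0,0,0],[0,0,0,0,0,0],[0,0,0,0,0,0]]]'
```

```text
time_s: 59.1
eef_pos: [546.3, 13.1, 78.0]
ee_rot: [0.705, -0.051, 0.705, 0.051]
force: [2.7, -5.7, -1.8]
grip_width: 0.102
time_s: 59.48
eef_pos: [546.7, 10.6, 67.9]
ee_rot: [0.705, -0.051, 0.705, 0.051]
force: [3.3, -4.6, -1.1]
grip_width: 0.097
time_s: 59.98
eef_pos: [546.9, 9.4, 62.3]
ee_rot: [0.705, -0.051, 0.705, 0.051]
force: [3.2, -4.0, 0.5]
grip_width: 0.098
```

```bash
python3 -m jog '[[[0.002,0,0,0,0,0],[0,0,0,0,0,0],[0,0,0,0,0,0]]]'; python3 -m jog '[[[0.002,0,0,0,0,0],[0,0,0,0,0,0],[0,0,0,0,0,0]]]'; python3 -m jog '[[[0.002,0,0,0,0,0],[0,0,0,0,0,0],[0,0,0,0,0,0]]]'
python3 - <<'E'
from h import *
st(); c=cap("scene");cv2.imwrite("pics/s28.png",cv2.resize(c["image"][180:350,250:450,::-1],None,fx=3.5,fy=3.5,interpolation=cv2.INTER_CUBIC))
E
```

```text
time_s: 60.35
eef_pos: [547.1, 9.2, 61.5]
ee_rot: [0.706, -0.052, 0.705, 0.051]
force: [-1.2, -5.3, 9.4]
grip_width: 0.1
time_s: 60.72
eef_pos: [547.2, 9.2, 61.3]
ee_rot: [0.706, -0.052, 0.704, 0.051]
force: [-9.5, -3.2, 27.1]
grip_width: 0.096
time_s: 61.1
eef_pos: [547.3, 9.1, 61.1]
ee_rot: [0.706, -0.052, 0.704, 0.051]
force: [-16.8, -3.5, 45.1]
grip_width: 0.101
t 61.1 p [547.3   9.1  61.1] F [-16.8  -3.5  45.1] w 8.6
x [ 0. -0. -1.] y [-0.14  0.99 -0.  ] z [0.99 0.14 0.  ] j [-0.2   0.51  1.61 -0.    1.02 -1.91]
```

View pics/s28.png

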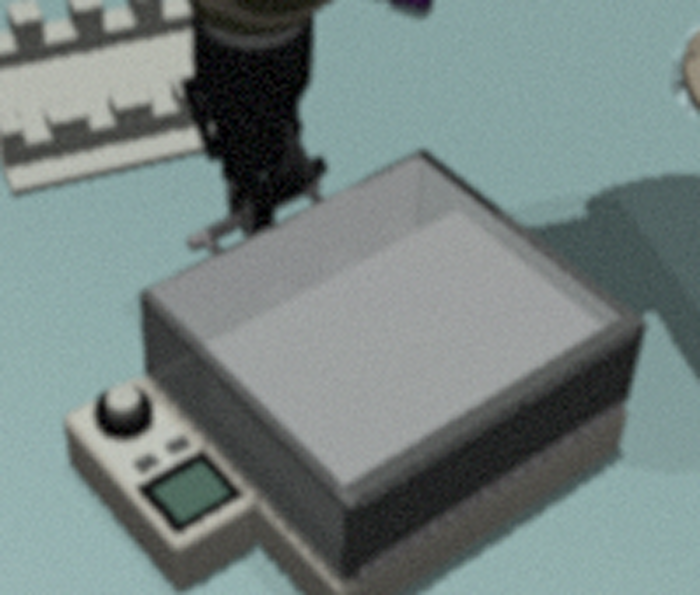

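Hard stop at bar height ≈ 97.5, with the hood edge resting on the base. I'll ease off, release, rise and locate the button.

```bash
python3 -m jog '[[[-0.006,0,0,0,0,0],[0,0,0,0,0,0]]]'; python3 -m jog '[[[0,0,0,0,0,0],[0,0,0,0,0,0],[0,0,0,0,0,0],[-0.02,0,0,0,0,0],[-0.04,0,0,0,0,0],[-0.04,0,0,0,0,0],[0,-0.03,0,0,0,0],[0,0,0,0,0,0],[0,0,0,0,0,0],[0,0,0,0,0,0]]]' 190
python3 - <<'E'
from h import *
st()
for n in ("wrist","top","scene"):
    c=cap(n);cv2.imwrite(f"pics/{n}29.png",c["image"][:,:,::-1])
s=cv2.imread("pics/scene29.png");t=cv2.imread("pics/top29.png")
cv2.imwrite("pics/s29c.png",cv2.resize(s[200:360,250:450],None,fx=3.6,fy=3.6,interpolation=cv2.INTER_CUBIC))
E
```

```text
time_s: 61.4
eef_pos: [547.0, 9.4, 62.6]
ee_rot: [0.706, -0.051, 0.705, 0.051]
force: [4.0, -4.0, 1.6]
grip_width: 0.099
time_s: 62.65
eef_pos: [550.7, -19.4, 162.2]
ee_rot: [0.705, -0.051, 0.706, 0.052]
force: [0.4, 0.3, -0.2]
grip_width: 0.257
t 62.65 p [550.7 -19.4 162.2] F [ 0.4  0.3 -0.2] w 21.8
x [-0.  0. -1.] y [-0.14  0.99  0.  ] z [ 0.99  0.14 -0.  ] j [-0.25  0.41  1.48  0.    1.26 -1.96]
```

View pics/wrist29.png

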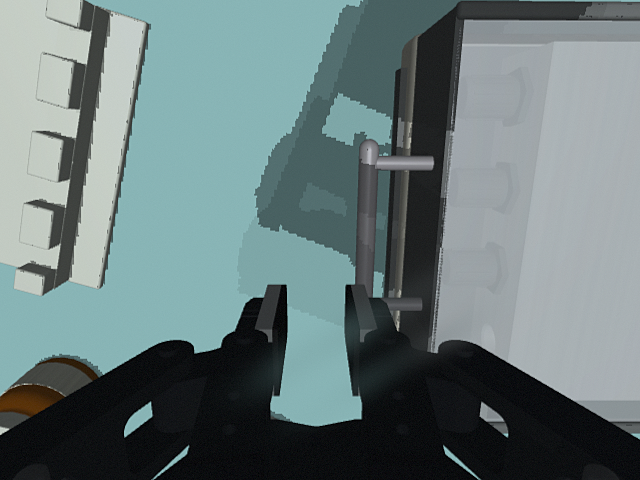

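View pics/s29c.png

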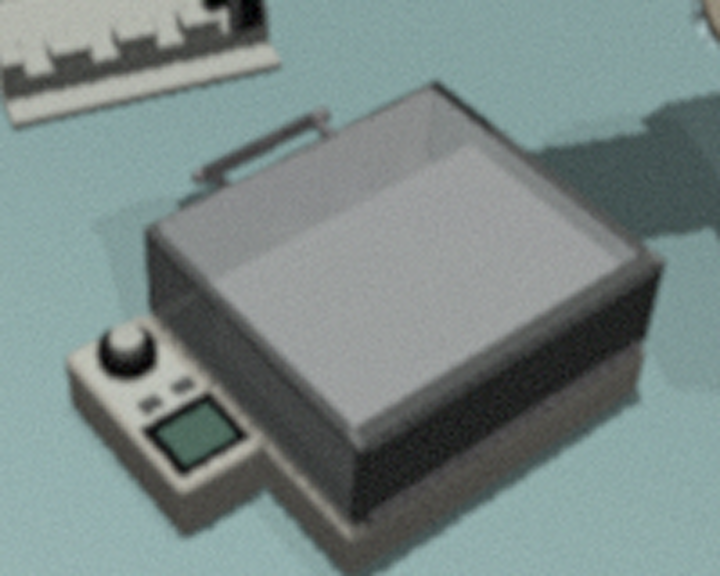

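View pics/top29.png

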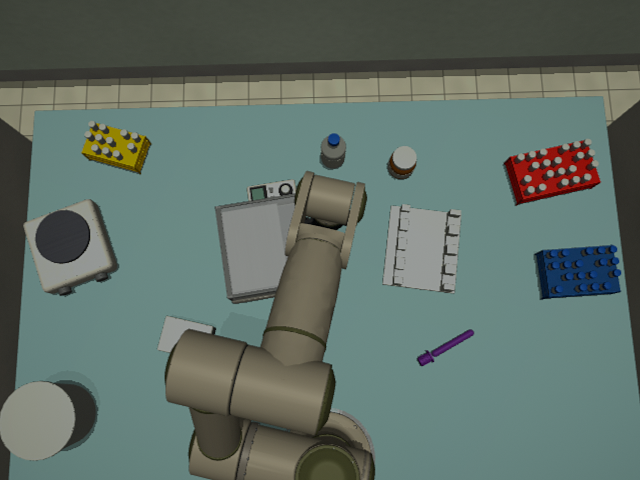

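Run:
```python
from h import *
s,M=st();w=cap("wrist");c=cap("scene");t=cap("top")
print("bar end",tri(w,(368,142),c,(339.8,232.3)))
H=w["hand_eye"]
def mk(p,yaw):
    M=np.array([[0,np.cos(yaw),np.sin(yaw)],[0,np.sin(yaw),-np.cos(yaw)],[-1,0,0]])
    T=np.eye(4);T[:3,:3]=M;T[:3,3]=p;W=np.linalg.inv(T@H);return dict(mtx=w["mtx"],R=W[:3,:3],t=W[:3,3])
a=mk([574.2,-21.2,337],1.7125);b=mk([509.2,260.7,337.7],1.714)
for n,i in (("wrist24",1),("wrist25",2),("top29",3),("scene29",4)):
    im=cv2.imread(f"pics/{n}.png"); x,y={1:(399,290),2:(153,308),3:(286,189),4:(286,295)}[i]; r=30 if i<3 else 14
    cv2.imwrite(f"pics/btn{i}.png",cv2.resize(im[y-r:y+r,x-r:x+r],(240,240),interpolation=cv2.INTER_CUBIC))
cv2.imwrite("pics/btn.png",np.hstack([cv2.imread(f"pics/btn{i}.png") for i in (1,2,3)]))
print("btn planes z=58",plane(a,(399,294),58),plane(b,(151,311),58),plane(t,(286,189),58))
print(tri(a,(399,294),c,(285.3,293.9)),tri(a,(399,294),b,(151,311)))
```

```text
t 62.8 p [550.9 -19.6 162.4] F [-0.  -0.3 -0.1] w 21.6
x [-0.  0. -1.] y [-0.14  0.99  0.  ] z [ 0.99  0.14 -0.  ] j [-0.25  0.41  1.48  0.    1.26 -1.96]
bar end (array([491.09,   1.35,  96.9 ]), np.float64(0.6425179775351914))
btn planes z=58 [688.18  94.67  58.  ] [687.33  87.78  58.  ] [683.93  90.01  58.  ]
(array([682.85,  92.36,  68.51]), np.float64(2.4703100722654137)) (array([682.97,  91.51,  68.14]), np.float64(2.114446920320155))
```

View pics/btn.png

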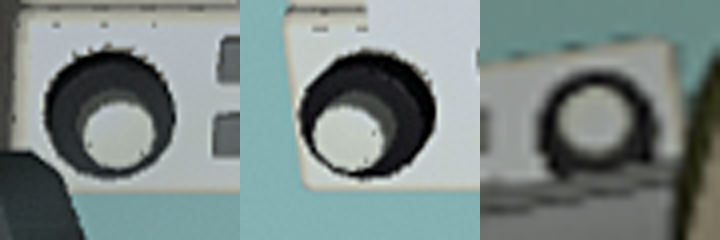

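The hood bar reads 97 mm against 100 for shut, so it is shut within the measuring error. The button top triangulates to (683, 92, 68), and the layout predicts (683, 92). I'll move above it with the jaws closed.

```bash
python3 -m jog '[[[-0.02,0,0,0,0,0],[0,0.02,0.03,0,0,0],[0,0.024,0.038,0,0,0],[0,0.024,0.038,0,0,0],[0,0.024,0.038,0,0,0],[0,0,0,0,0,0],[0,0,0,0,0,0],[0,0,0,0,0,0]]]' 255 60
python3 - <<'E'
from h import *
s,M=st();w=cap("wrist");cv2.imwrite("pics/w30.png",w["image"][:,:,::-1])
c=cap("scene");cv2.imwrite("pics/s30.png",cv2.resize(c["image"][170:350,220:420,::-1],None,fx=3.3,fy=3.3,interpolation=cv2.INTER_CUBIC))
print(M.T@(np.array([683,92,68])-s["eef_pos"]))
E
```

```text
time_s: 63.95
eef_pos: [679.8, 91.0, 183.0]
ee_rot: [0.705, -0.051, 0.705, 0.051]
force: [0.8, -0.8, -0.3]
grip_width: 0.003
t 63.95 p [679.8  91.  183. ] F [ 0.8 -0.8 -0.3] w 0.2
x [ 0. -0. -1.] y [-0.14  0.99 -0.  ] z [0.99 0.14 0.  ] j [-0.04  0.7   0.95 -0.    1.49 -1.75]
[115.03   0.5    3.32]
```

View pics/w30.png

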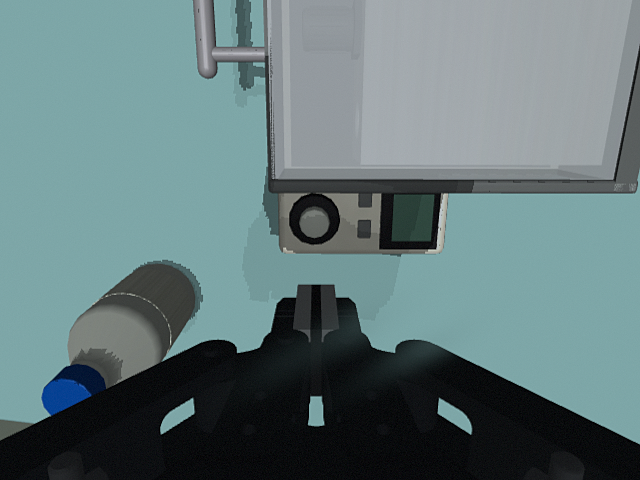

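View pics/s30.png

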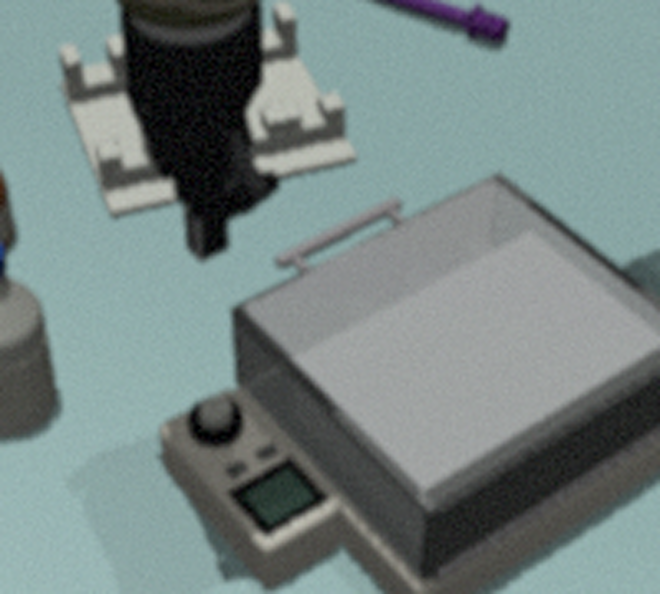

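Run:
```python
from h import *
s,M=st();w=cap("wrist")
for z in (54,60,68): p=plane(w,(315,221),z); print(z,p,M.T@(p-s["eef_pos"]))
c=cap("scene"); print(proj(c,[683,92,68]),proj(c,[686,92,60]), "seen", 220+215/3.3,170+415/3.3)
```

```text
t 64.05 p [679.9  91.1 183.1] F [ 0.1  0.8 -0.1] w -0.0
x [ 0. -0. -1.] y [-0.14  0.99 -0.  ] z [0.99 0.14 0.  ] j [-0.04  0.7   0.95 -0.    1.49 -1.75]
54 [684.41  91.6   54.  ] [129.1   -0.16   4.46]
60 [682.97  91.4   60.  ] [123.1   -0.15   3.01]
68 [681.05  91.14  68.  ] [115.1   -0.13   1.08]
[284.62 293.86] [283.57 296.77] seen 285.1515151515151 295.75757575757575
```

```bash
python3 -m jog '[[[0.03,0,0.0025,0,0,0],[0.03,0,0,0,0,0],[0.03,0,0,0,0,0],[0.03,0,0,0,0,0],[0,0,0,0,0,0],[0,0,0,0,0,0]]]'; python3 -m jog '[[[0.006,0,0,0,0,0],[0.006,0,0,0,0,0],[0,0,0,0,0,0],[0,0,0,0,0,0]]]'
python3 - <<'E'
from h import *
s,M=st();w=cap("wrist");cv2.imwrite("pics/w31.png",w["image"][:,:,::-1])
c=cap("scene");cv2.imwrite("pics/s31.png",cv2.resize(c["image"][220:350,220:360,::-1],None,fx=4.5,fy=4.5,interpolation=cv2.INTER_CUBIC))
E
```

```text
time_s: 64.9
eef_pos: [683.3, 92.0, 64.2]
ee_rot: [0.706, -0.051, 0.704, 0.051]
force: [0.7, -0.1, -0.5]
grip_width: -0.0
time_s: 65.4
eef_pos: [682.7, 92.2, 50.6]
ee_rot: [0.705, -0.051, 0.705, 0.051]
force: [-0.3, 0.8, 0.9]
grip_width: -0.001
t 65.4 p [682.7  92.2  50.6] F [-0.3  0.8  0.9] w -0.1
x [ 0. -0. -1.] y [-0.14  0.99 -0.  ] z [0.99 0.14 0.  ] j [-0.04  0.81  1.1  -0.    1.23 -1.75]
```

View pics/s31.png

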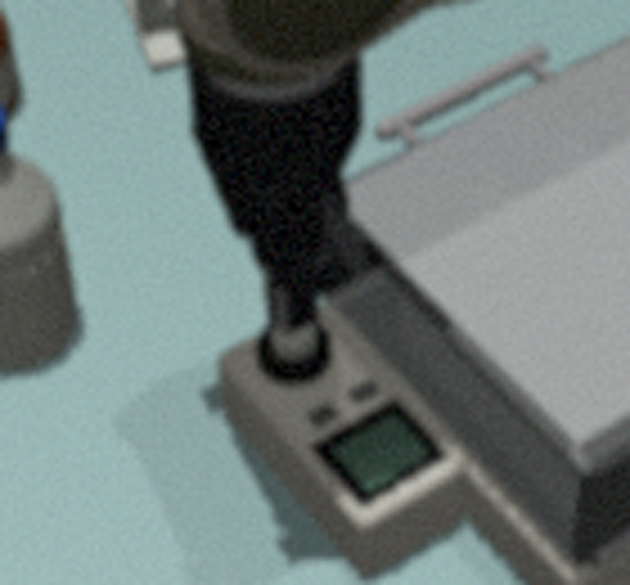

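View pics/w31.png

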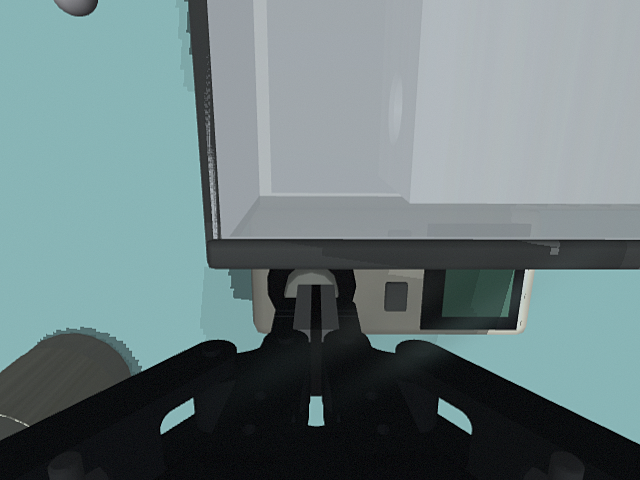

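The fingertip is over the button. Pressing in small steps.

```bash
for i in 1; do python3 -m jog '[[[0.004,0,0,0,0,0],[0,0,0,0,0,0],[0,0,0,0,0,0]]]'; python3 -m jog '[[[0.004,0,0,0,0,0],[0,0,0,0,0,0],[0,0,0,0,0,0]]]'; python3 -m jog '[[[0.003,0,0,0,0,0],[0,0,0,0,0,0],[0,0,0,0,0,0]]]'; done
```

```text
time_s: 65.88
eef_pos: [682.6, 92.1, 46.5]
ee_rot: [0.705, -0.051, 0.705, 0.051]
force: [0.1, 0.7, 0.3]
grip_width: -0.001
time_s: 66.25
eef_pos: [682.7, 92.1, 42.7]
ee_rot: [0.705, -0.051, 0.705, 0.051]
force: [0.0, -0.0, 2.2]
grip_width: 0.001
time_s: 66.62
eef_pos: [682.8, 92.1, 39.7]
ee_rot: [0.705, -0.051, 0.705, 0.051]
force: [0.6, -0.0, 3.1]
grip_width: -0.003
```

```bash
python3 -m jog '[[[0.003,0,0,0,0,0],[0,0,0,0,0,0],[0,0,0,0,0,0]]]'; python3 -m jog '[[[0.002,0,0,0,0,0],[0,0,0,0,0,0],[0,0,0,0,0,0]]]'
```

```text
time_s: 67.0
eef_pos: [682.8, 92.1, 37.1]
ee_rot: [0.705, -0.051, 0.705, 0.051]
force: [-1.4, 0.0, 8.0]
grip_width: 0.002
time_s: 67.38
eef_pos: [682.9, 92.1, 36.9]
ee_rot: [0.706, -0.051, 0.705, 0.051]
force: [-6.3, 0.4, 18.0]
grip_width: 0.002
```

The button bottomed out: about 6 mm of travel, then the force rose sharply to 18 N. I'll let go, retreat and check.

```bash
python3 -m jog '[[[-0.01,0,0,0,0,0],[-0.03,0,0,0,0,0],[-0.04,0,0,0,0,0],[-0.05,0,0,0,0,0],[-0.05,0,0,0,0,0],[0,-0.04,-0.02,0,0,0],[0,-0.05,-0.02,0,0,0],[0,-0.05,-0.02,0,0,0],[0,-0.05,-0.02,0,0,0],[0,0,0,0,0,0],[0,0,0,0,0,0],[0,0,0,0,0,0]]]'
python3 - <<'E'
from h import *
s,M=st()
for n in ("wrist","top","scene"):
    c=cap(n);cv2.imwrite(f"pics/{n}32.png",c["image"][:,:,::-1])
s=cv2.imread("pics/scene32.png")
cv2.imwrite("pics/s32c.png",cv2.resize(s[180:360,190:440],None,fx=3.2,fy=3.2,interpolation=cv2.INTER_CUBIC))
E
```

```text
time_s: 68.88
eef_pos: [631.1, -106.0, 214.2]
ee_rot: [0.705, -0.052, 0.705, 0.052]
force: [0.3, -0.5, -0.4]
grip_width: -0.002
t 68.88 p [ 631.1 -106.   214.2] F [ 0.3 -0.5 -0.4] w -0.2
x [-0.  0. -1.] y [-0.15  0.99  0.  ] z [ 0.99  0.15 -0.  ] j [-0.35  0.57  1.09  0.    1.48 -2.07]
```

View pics/wrist32.png

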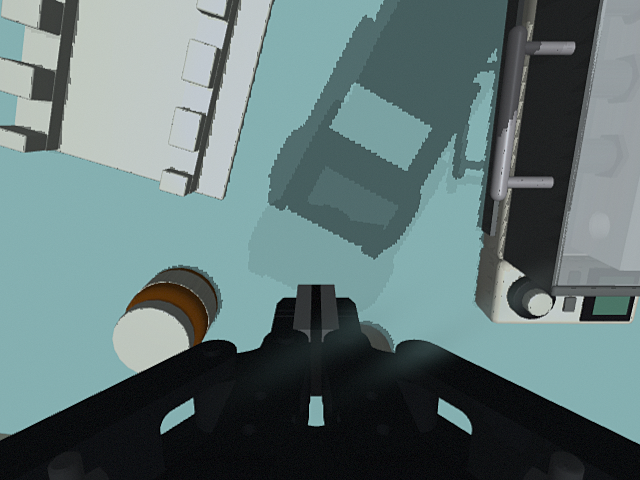

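View pics/s32c.png

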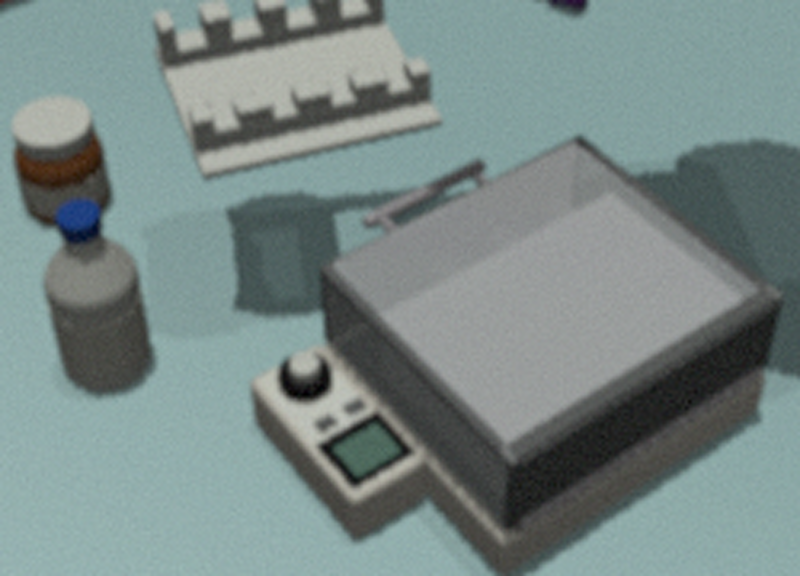

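Run:
```python
from h import *
from rig import workorder
w=cap("wrist");c=cap("scene")
print("bar end",tri(w,(500,192),c,(190+376/3.2,180+218/3.2)),tri(w,(539,303),c,(190+304/3.2,180+366/3.2)))
print(workorder.finish_job())
```

```text
bar end (array([590.3 ,  18.01, 102.18]), np.float64(4.523255949579775)) (array([682.52,  91.8 ,  65.84]), np.float64(0.7347008080558104))
the job is handed in; nothing more can be done
None
```

The incubator is loaded, shut and started, and the job was handed in at about 69 s. No verdict came back, so what follows is from my own checks.

- **Tubes:** The tray held three tubes, and they are now in bores 1, 2 and 3. Each push ended at a hard stop of 16–33 N, within about 2 mm of the expected seated position. The later wrist view showed all three caps within about 2 px of where seated caps should be.
- **Hood:** It opened to about 1.4 rad. It now rests against a hard stop, with the handle bar measured at 97–102 mm (100 mm when shut). The last of those two readings had a 4.5 mm mismatch between the camera rays.
- **Start button:** I pressed it until the force rose sharply to 18 N, after about 6 mm of travel. After I let go, its top measured 66 mm above the bench. Before pressing, the views put it between 60 and 68 mm.
- **Bystanders:** The bottle and jar stand where they were in the last view, and I saw no change in the tip box. The arm is clear of everything.

Two things went wrong on the way, and I corrected both:
- **Fingertips:** They sit about 35 mm farther back along the tool than the text states. My first grip on the handle closed on nothing, and I worked with the measured offset from then on.
- **Closing the hood:** The grip slipped off the bar at about 0.43 rad, and I regripped it to finish.

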